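# Seat a tube-rack blank on its parallels in the drill vise

### The arm

A 6-joint arm with a two-finger parallel gripper is mounted at the origin on the work surface. World frame = base frame: x ahead of the robot, y to its left, z up, the work surface at z = 0. Lengths are in m, angles in rad, forces in N, time in s.
With the tool pointing down it reaches from about 0.325 to 0.925 m from the base axis. Payload 3.1 kg.
Tool frame: the origin (TCP) lies midway between the tips of the shut fingers; the grasp point (between the pads) lies 19 mm behind it; z points along the fingers, y is the line along which they close (so a half turn about z gives the same grasp; the last joint's range is limited). The gripper opens to 85 mm and grips with 20 to 120 N. Pads are 22 mm wide; open, the fingers measure 114 mm over their backs; the gripper's body (76 mm by 85 mm) begins 54 mm behind the grasp point. The pads swing forward as they close: fully open they stand 13 mm farther back than shut.
Start: joints at [-1.329, 0.217, 1.613, -0, 1.311, -0.112], TCP at [0.217, -0.586, 0.196] pointing down, gripper open.
Joint ranges: [-2.75, 2.75], [-0.78, 2.1], [0.31, 2.55], [-1.13, 4.27], [0.13, 2.63], [-2.58, 2.58]. Speed limits (rad/s): [2.79, 2.79, 3.14, 3.14, 3.14, 3.14].

### API

Orientations are given as a unit quaternion [x, y, z, w].
In Python, from rig import r, eyes, workorder gives the robot as it stands.
- The arm moves only by the tool send_rows, never from a script. Its argument "steps" is a list of rows, each an object of numbers: "tx", "ty", "tz": the shift along the tool's x, y, z in m; "rx", "ry", "rz": the turn, a rotation vector about the tool's x, y, z in rad; "grip": the finger opening in m, from 0 to 0.0854. A call has 1 to 8 rows; each row shifts and turns the commanded pose from where the row before left it, along the tool's axes as they then stand; what a row does not reach is not made up. A row lasts 1/10 s, in which the tool goes at most 50 mm and 8.59 degrees, less where a joint would pass 70% of its speed; a pose out of reach is approached as far as the arm can. A call is refused whole if a number of a shift passes 0.05 or a number of a turn 0.15, either way. A call with a gripper value outside its range is refused whole. The fingers move at their own pace and stop on an object; the grip force is fixed at half the most. Time passes only in rows, so rows that do not move let the fingers close. It gives the time, the measured TCP pose, the force, the opening and the grip force at its end, in the units of the state.
- r.get_state(): the state, without advancing time (a new reading comes with each control period).
- eyes.snapshot(name): name is "scene" or "side" or "wrist"; returns (picture, depth): 400x640x3 uint8, red, green, blue; 400x640 float32, m along the optical axis (not along the pixel's ray), 0 where there is no reading.
- eyes.camera_info(name): a dict with "fx", "fy", "cx", "cy" (pixels), "camera_from_world" (4x4, takes a point from world to camera coordinates). Camera axes: x right, y down, z forward; pixel columns grow to the right and rows downward; lengths in m; the calibration is good to about 2 mm. A picture is of the moment at which its call begins: read the wrist's pose just before it. camera_info takes no time and is no camera call; for the wrist camera it gives the pose at the moment of the call.
- workorder.sign_off(): hands the job in; it is judged then, once.
The state is a dict: "time_s": time; "joint_pos": joint angles; "joint_velocities": joint speeds; "joint_efforts": joint torques, N m; "tool_pos": TCP position; "eef_rot": TCP orientation; "ft_force": force on the tool from outside, world axes, zero at the start; "wrist_torque": the same for the moment, N m; "opening": finger opening in m; "finger_force": force on a finger pad.
Only numpy, scipy, OpenCV 4.12 (cv2) and the standard library are available. Lean on these libraries where they do the work, as an engineer would, in place of code of your own. Each camera call takes 0.05 s, during which the arm holds its last target. There are 200 camera calls.

### The job

Set the undrilled white rack block down on the two parallels between the open jaws of the blue vise, lengthwise along the jaws, let go of it, and swing the red-knobbed cam lever fully home. Clamping makes the block ride up on one side, so tap it down with the nylon tip of the brass knocking bar, not with the bare gripper, on the raised side and then in the middle, until it sits flat and both parallels are trapped beneath it. Then stand the bar back upright on the black tool mat, leaving the vise clamped and everything else on the bench where it is.

Things in the scene. Friction and masses are not known exactly. Their poses are not given: they have to be found in the camera images.
- vise: blue cast drill vise bolted to the bench, 250 mm long, jaws 100 mm wide (own x). Origin on the bench surface. Own y is the clamping direction: fixed jaw's face at y = +32 mm; moving jaw's face at y = -32 mm when open, it moves to +y and pushes the block on to the fixed jaw (block then centred at y = +7 mm). Jaw tops 71 mm, parallels' tops 55 mm above the bench
- bed_mid (a point): point on the vise bed, 30 mm above the bench, at x = 0, y = +3 mm of the vise. Set the block centred over it, long side along the vise's x: it then rests on both parallels with 4 mm or more to each open jaw. A block seated on the parallels has its underside 55 mm and its top 105 mm above the bench
- lever (a joint): cam lever turning about a vertical axis at x = 0, y = -120 mm of the vise. 0 rad: open (start 0 to 0.1), pointing along the vise's -y; it closes clockwise seen from above to its stop at 1.5 rad, pointing along -x, and stays where left. Friction 0.3 N m. As it clamps, the worn, sprung moving jaw rides up: the block's side next to it rises 4 to 5 mm, the far side up to 1 mm, off the parallels
- lever_knob (a point): centre of the top of the lever's upright red round knob, 90 mm from the lever's axis: 20 mm in diameter, 42 mm tall, its top 118 mm above the bench (lever arm below it at 76 mm). It can be held from above and turns between the pads as it goes round its quarter circle
- parallel_a: steel parallel (precision bar) standing on edge on the vise bed near the fixed jaw: 120 mm long in its own x, 8 mm thick in y, 25 mm tall; origin at the centre of its underside. Loose
- parallel_b: the same, nearer the moving jaw (at y about -9 mm of the vise; parallel_a at about +23 mm)
- block: the workpiece, a white plastic rack blank with two rows of four small dark pilot dimples on top and no holes: 100 mm long in its own x, 50 mm in y, 50 mm tall, 0.2 to 0.3 kg; origin at the centre of its underside. It starts flat on the bench
- block_edge_a (a point): point on the block's underside, 24 mm from its centre line towards the block's +y, at mid length
- block_edge_b (a point): the same towards the block's -y. Seated, both points are 55 mm above the bench, as they are when the block is first set down on the parallels
- bar: knocking bar: upright brass cylinder 30 mm in diameter, 110 mm tall, its lowest 22 mm a white nylon tip; 0.4 to 0.6 kg; origin at the centre of its underside (the nylon face). It starts standing on the mat. Taps of about 15 N through it on the raised half of the block's top (12 mm from the middle towards the moving jaw), then on the middle, bring the clamped block down; more taps do no harm
- mat: flat black rubber tool mat, 150 mm (own x) by 200 mm (own y), 4 mm thick, fixed to the bench; origin at the centre of its underside. A caliper lies on it along y at about x = +55 mm; the bar stands at about x = -30 mm
- caliper: bystander: steel caliper lying on the mat, 150 mm long, 12 mm tall at most
- tube_rack: bystander: white foam rack, 90 by 125 mm, with 24 yellow-capped sample tubes, 96 mm tall
- rack_done: bystander: a finished white rack block, same outer size as the workpiece but with eight 16 mm holes; leave it
- screwdriver: bystander: screwdriver lying on the bench
- brush: bystander: bench brush lying on the bench
Things that resemble listed ones, but are neither listed nor needed, are in the scene too. Of the things that look like the bar, take the one that is nearest to the robot's base at the start.

How it is judged:
On the way, in this order (a step that is already met when the one before it is completed fails the run):
1. the block stands on both parallels between the open jaws, let go (z of block_edge_a in the frame of vise between 0.053 and 0.0568 m and z of block_edge_b in the frame of vise between 0.053 and 0.0568 m and horizontal distance between block and bed_mid below 0.025 m and value of joint lever below 0.4 rad and contact force between the fingers and block below 0.1 N), for 0.2 s.
2. the cam lever is swung home (value of joint lever above 1.4 rad), for 0.2 s.
3. the block is down on both parallels under the bar (z of each of block_edge_a, block_edge_b in the frame of vise below 0.0562 m and contact force between bar and block above 1 N).
At the end, for the whole second after the job is handed in: lever above 1.4 rad; block along the jaws (0.1 rad, centre within 25 mm of the bed point), both underside points within 1.2 mm of the parallels' top and pressing on both; parallels within 22 mm of the middle lengthwise; bar upright (0.1 rad) on the mat; all let go, at rest (z of block_edge_a in the frame of vise between 0.053 and 0.0562 m and z of block_edge_b in the frame of vise between 0.053 and 0.0562 m and contact force between block and parallel_a above 0.3 N and contact force between block and parallel_b above 0.3 N and angle between the x axis of block and the x axis of vise, either way round below 0.1 rad and horizontal distance between block and bed_mid below 0.025 m and value of joint lever above 1.4 rad and x of parallel_a in the frame of vise between -0.022 and 0.022 m and x of parallel_b in the frame of vise between -0.022 and 0.022 m and angle between bar's own z axis and vertical below 0.1 rad and height (world z) of bar below 0.007 m and x of bar in the frame of mat between -0.08 and 0.08 m and y of bar in the frame of mat between -0.105 and 0.105 m and linear speed of each of bar, block below 0.02 m/s); the robot touches nothing.
It fails at once if a bystander is disturbed (moved more than 20 mm) (distance of any of caliper, tube_rack, rack_done, screwdriver, brush from where it was at the start of the episode above 0.02 m).
It fails at once if the clamped block is pushed with the bare gripper (value of joint lever above 1.2 rad and contact force between any of the fingers, the arm and block above 1 N).
It also fails if it takes over 67 s, if anything falls off the work surface, if the arm or the gripper's body presses on something with over 40 N, if the wrist force passes 120 N, or if a joint passes its speed limit or range.

## Working session

There is one attempt and no reset: what is moved stays moved. The work goes in short steps, Python scripts to look and compute and a tool call to move; the robot and the scene stay as the last step left them, time stands still between calls to the robot, and variables do not carry over. Pictures are saved under pics/ and viewed, at most 10 in all, crops included, and the job is handed in when it is done.

Besides the shell and the picture viewer there is one more tool, called as name(argument=value, ...) on one line, values as JSON. send_rows: Moves the arm, as the interface text tells. Its arguments: {"type":"object","properties":{"steps":{"type":"array","items":{"type":"object","properties":{"tx":{"type":"number"},"ty":{"type":"number"},"tz":{"type":"number"},"rx":{"type":"number"},"ry":{"type":"number"},"rz":{"type":"number"},"grip":{"type":"number"}}}}},"required":["steps"]}

```bash
ls; mkdir -p pics; python3 - <<'E'
from rig import r,eyes
import cv2,numpy as np
print(r.get_state())
for n in("scene","side"):
    p,d=eyes.snapshot(n); np.savez(n,p=p,d=d,**{k:np.array(v) for k,v in eyes.camera_info(n).items()})
    cv2.imwrite(f"pics/{n}0.png",p[:,:,::-1]); print(eyes.camera_info(n))
E
```

```text
pics
{'time_s': 0.0, 'joint_pos': array([-1.32918617e+00,  2.17795045e-01,  1.61498810e+00, -2.04457252e-05,
        1.31130628e+00, -1.12157262e-01]), 'joint_velocities': array([ 0.00089864, -0.00069641,  0.00060989,  0.00167927, -0.00083133,
        0.00095594]), 'joint_efforts': array([ 5.64109723e-04, -3.96841908e+01, -3.03853369e+01, -6.37094354e-05,
        9.66790976e-03, -1.88645473e-07]), 'tool_pos': array([ 0.2163355 , -0.58536666,  0.19461486]), 'eef_rot': array([ 9.84395592e-01,  1.75965224e-01, -9.06037657e-05, -1.24513201e-03]), 'ft_force': array([ 0.22305616, -0.84930884,  0.40419182]), 'wrist_torque': array([ 0.01541801, -0.00122999,  0.041806  ]), 'finger_force': 0.0, 'opening': 0.085858985452186}
{'fx': 389.1572310902711, 'fy': 389.1572310902711, 'cx': 325.19676019735897, 'cy': 206.43791889406273, 'camera_from_world': array([[ 0.44815264,  0.89373456, -0.01994345, -0.29722888],
       [ 0.52961227, -0.28340832, -0.79949394, -0.20216511],
       [-0.72018751,  0.34773302, -0.60034298,  1.68137849],
       [ 0.        ,  0.        ,  0.        ,  1.        ]])}
{'fx': 371.3906655149067, 'fy': 371.3906655149067, 'cx': 322.0484363400315, 'cy': 199.70059744626118, 'camera_from_world': array([[-0.97024253, -0.24184186,  0.01191382,  0.53534239],
       [-0.15901733,  0.59930989, -0.7845643 ,  0.13422084],
       [ 0.18260042, -0.76311216, -0.61993299,  1.12903154],
       [ 0.        ,  0.        ,  0.        ,  1.        ]])}
```

View pics/scene0.png

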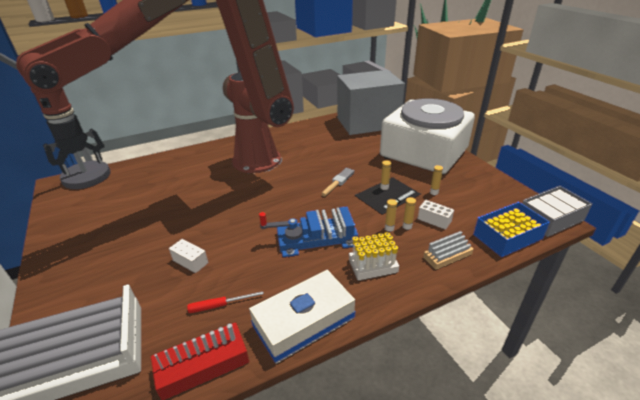

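View pics/side0.png

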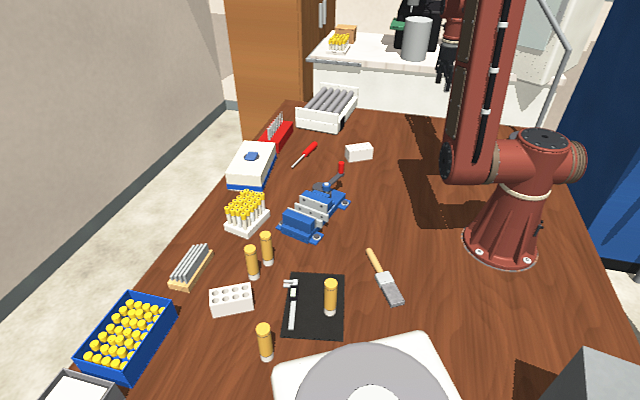

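Scene view: the undrilled block is at (188,255), the drilled one at (436,213), the vise at about (315,228) with its red knob at (263,220), and the mat at (385,193). Bar look-alikes are at scene (386,175), (437,180), (391,214) and (409,213), which are side (330,297), (264,340), (251,262) and (266,248). The bar on the mat, side (330,297), should be the nearest to the base.

```bash
cat > h.py <<'E'
import numpy as np,cv2
def load(n): return dict(np.load(n+'.npz'))
def cloud(c):
    d=c['d']; v,u=np.mgrid[:d.shape[0],:d.shape[1]]
    P=np.stack([(u-c['cx'])/c['fx']*d,(v-c['cy'])/c['fy']*d,d],-1)
    T=np.linalg.inv(c['camera_from_world']); W=P@T[:3,:3].T+T[:3,3]; W[d==0]=np.nan; return W
def rect(P):
    (c,s,a)=cv2.minAreaRect((P[:,:2]*1000).astype(np.float32)); return np.round(c,1),np.round(s,1),round(a,1)
def shot(n):
    from rig import eyes
    i=eyes.camera_info(n); p,d=eyes.snapshot(n); c=dict(p=p,d=d,**i); return c
E
python3 - <<'E'
from h import *
for n,pts in(("scene",dict(block=(188,247),knob=(263,214),b1=(386,162),b2=(437,167),b3=(391,202),b4=(409,200),vise=(330,225))),("side",dict(block=(359,147),knob=(341,163),b1=(331,283),b2=(264,327),b3=(250,249),b4=(266,236),vise=(305,222)))):
    c=load(n);W=cloud(c);p=c['p'].astype(int);print(n)
    for k,(u,v) in pts.items(): print(k,np.round(W[v,u],3))
    bx=W[pts['block'][1],pts['block'][0]]
    near=np.hypot(W[...,0]-bx[0],W[...,1]-bx[1])<.09
    m=near&(abs(W[...,2]-.05)<.006)
    print('block top',m.sum(),rect(W[m]),np.nanmedian(W[m],0))
    k=W[pts['knob'][1],pts['knob'][0]]
    red=(p[...,0]>150)&(p[...,1]<60)&(np.linalg.norm(W-k,axis=-1)<.06)
    print('knob',red.sum(),np.round(np.nanmean(W[red],0),4),np.nanmax(W[red][:,2]))
    m=red&(W[...,2]>.113); print(m.sum(),np.nanmean(W[m],0))
    q=W[pts['b1'][1],pts['b1'][0]]
    m=(np.hypot(W[...,0]-q[0],W[...,1]-q[1])<.04)&(W[...,2]>.03); print('bar',m.sum(),np.round(np.nanmean(W[m],0),4),rect(W[m]),np.nanmax(W[m][:,2]))
    m=m&(W[...,2]>.11); print('bar top',m.sum(),rect(W[m]))
    m=(p.max(-1)<60)&(abs(W[...,2]-.004)<.008)&(np.hypot(W[...,0]-q[0],W[...,1]-q[1])<.2); print('mat',m.sum(),rect(W[m]))
    q=W[pts['vise'][1],pts['vise'][0]]
    blue=(p[...,2]>p[...,0]+50)&(np.linalg.norm(W-q,axis=-1)<.2); print('vise',blue.sum(),rect(W[blue]))
    for lo,hi in((.045,.06),(.062,.08)):
        m=blue&(W[...,2]>lo)&(W[...,2]<hi);print(lo,m.sum(),rect(W[m]))
    for nm,cr in (("vise",q),): pass
    u,v=pts['vise']; s=40 if n=='side' else 50
    cv2.imwrite(f'pics/v_{n}.png',cv2.resize(c['p'][v-s:v+s,u-s-20:u+s+20,::-1],None,fx=5,fy=5,interpolation=cv2.INTER_CUBIC)) 
c=load('side')
E
python3 - <<'E'
from h import *
a=cv2.imread('pics/v_scene.png');b=cv2.imread('pics/v_side.png')
s=lambda x:cv2.resize(x,(390,int(390*x.shape[0]/x.shape[1])));a,b=s(a),s(b);H=max(len(a),len(b))
pad=lambda x:cv2.copyMakeBorder(x,0,H-len(x),0,5,0)
c=load('side');t=cv2.resize(c['p'][240:360,240:360,::-1],(290,290),interpolation=cv2.INTER_CUBIC)
o=np.hstack([pad(a),pad(b)]);t=cv2.copyMakeBorder(t,0,0,0,o.shape[1]-290,0)
cv2.imwrite('pics/crop1.png',np.vstack([o,t]))
E
```

```text
scene
block [ 0.486 -0.373  0.048]
knob [ 0.529 -0.141  0.119]
b1 [0.443 0.361 0.115]
b2 [0.549 0.509 0.108]
b3 [0.651 0.242 0.11 ]
b4 [0.666 0.3   0.108]
vise [0.574 0.063 0.029]
block top 431 (array([ 496.9, -377.8]), array([105.4,  53.3]), 31.2) [ 0.50125424 -0.37763428  0.04977065]
knob 19 [ 0.525  -0.1441  0.117 ] 0.11926926267628646
19 [ 0.52497911 -0.14407874  0.11703093]
bar 178 [0.4509 0.3577 0.078 ] (array([446. , 361.4]), array([29.8, 30.7]), 9.7) 0.11563052183012679
bar top 29 (array([445., 362.]), array([25.6, 25.8]), 59.5)
mat 781 (array([466.5, 389.2]), array([182.2, 317.1]), 27.4)
vise 1492 (array([588. ,   8.5]), array([246.3, 125.7]), 75.6)
0.045 107 (array([616.1,  22.5]), array([168.5,  80.4]), 42.8)
0.062 511 (array([578.1,  15.9]), array([217.7, 102.8]), 75.6)
side
block [ 0.495 -0.377  0.05 ]
knob [ 0.521 -0.135  0.12 ]
b1 [0.441 0.366 0.116]
b2 [0.551 0.509 0.11 ]
b3 [0.666 0.307 0.11 ]
b4 [0.643 0.254 0.112]
vise [0.571 0.132 0.073]
block top 206 (array([ 493.9, -377.2]), array([102.3,  57.5]), 30.5) [ 0.49330324 -0.37341127  0.0519684 ]
knob 57 [ 0.5209 -0.1355  0.1032] 0.1233982977992969
17 [ 0.5218514  -0.13753568  0.11820111]
bar 373 [0.4393 0.3719 0.0853] (array([440.6, 364.7]), array([28.7, 30.5]), 18.2) 0.11870985374682419
bar top 118 (array([440.9, 363.6]), array([29.2, 28.1]), 53.2)
mat 1592 (array([471.5, 348. ]), array([334. , 209.9]), 19.7)
vise 1397 (array([591.3,  34.2]), array([209.4, 170.8]), 75.9)
0.045 136 (array([572.7,  32.6]), array([197.8,  97.1]), 72.5)
0.062 573 (array([576.5,  33.1]), array([192.9, 101.3]), 74.2)
```

View pics/crop1.png

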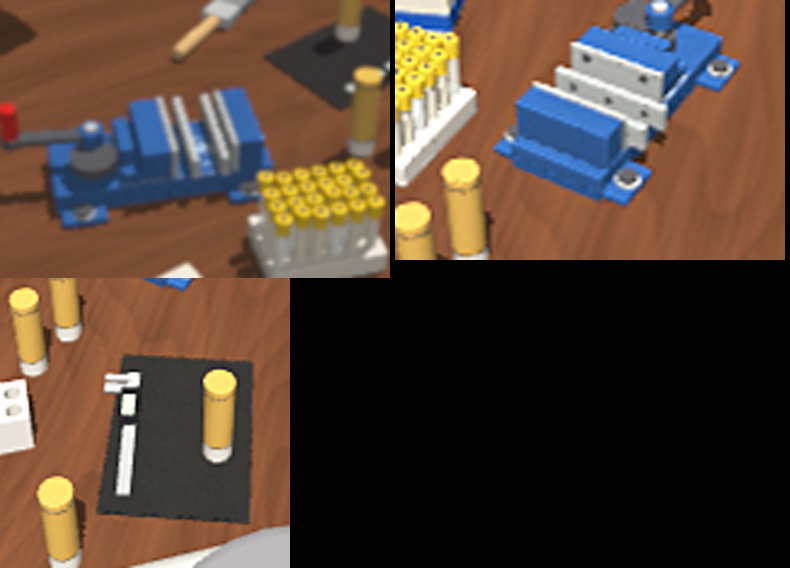

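The crops show the chosen bar upright on the mat at (0.442, 0.363), 0.57 m from the base; the other three are 0.70 m or more away. The vise's fixed jaw is on its +y (world) side. Next come the vise frame from both clouds, the wrist camera mount, and a travel helper.

```bash
cat >> h.py <<'E'
from scipy.spatial.transform import Rotation as R
def go(x,y,z,th=None):
    "delta in present tool axes to a world target; rz to bring tool x to world angle th (deg)"
    from rig import r
    s=r.get_state(); M=R.from_quat(s['eef_rot']).as_matrix()
    now=np.degrees(np.arctan2(M[1,0],M[0,0]))
    t=now if th is None else th
    print('t',s['time_s'].__round__(2),'tcp',np.round(s['tool_pos'],4),'yaw',round(now,1),'tilt',np.round(M[:,2],3),'op',round(s['opening'],4),'F',np.round(s['ft_force'],1))
    print(' shift',np.round(M.T@(np.array([x,y,z])-s['tool_pos']),4),'rz',round(-np.radians((t-now+180)%360-180),3))
    c,q=np.cos(np.radians(t)),np.sin(np.radians(t)); print(' shift if turned first',np.round(np.array([[c,q,0],[q,-c,0],[0,0,-1]])@(np.array([x,y,z])-s['tool_pos']),4))
E
python3 - <<'E'
from h import *
from rig import r,eyes
s=r.get_state();T=np.eye(4);T[:3,:3]=R.from_quat(s['eef_rot']).as_matrix();T[:3,3]=s['tool_pos']
i=eyes.camera_info('wrist');print(i['fx'],np.round(np.linalg.inv(T)@np.linalg.inv(i['camera_from_world']),3))
for n in('scene','side'):
    c=load(n);W=cloud(c);p=c['p'].astype(int)
    o=np.array([.574,.066]);a=np.radians(75)
    y=(W[...,:2]-o)@[np.cos(a),np.sin(a)];x=(W[...,:2]-o)@[np.sin(a),-np.cos(a)]
    m=(abs(x)<.07)&(y>-.09)&(y<.13)&(abs(W[...,2]-.071)<.005)
    for nm,mm in(('white',m&(p.min(-1)>120)),('blue',m&(p[...,2]>p[...,0]+50))):
        print(n,nm,np.histogram(y[mm],np.arange(-.09,.131,.01))[0], np.percentile(x[mm],[2,98]).round(3))
    m&=(y>.0); print(n,'fixed',rect(W[m]))
go(.495,-.377,.24,31)
E
```

```text
319.27397329248447 [[-0.001 -0.965 -0.263  0.066]
 [ 1.    -0.001 -0.    -0.001]
 [-0.    -0.263  0.965 -0.177]
 [ 0.     0.     0.     1.   ]]
scene white [ 0  0  0  0 24 28  0  0  0  0  0 22 24  0  0  0  0  0  0  0  0  0] [-0.031  0.061]
scene blue [12 37 66 70 40  0  0  0  0  0  0  0 37 63 62  5  0  0  0  0  0  0] [-0.03   0.066]
scene fixed (array([600.6, 105. ]), array([ 36. , 103.8]), 73.9)
side white [ 0  0  0  0 19 71  0  0  0  0  0 27 39  0  0  0  0  0  0  0  0  0] [-0.037  0.06 ]
side blue [26 31 55 57 51  0  0  0  0  0  0  0 31 75 80 59  0  0  0  0  0  0] [-0.037  0.059]
side fixed (array([597.4, 105.4]), array([ 40.5, 100.5]), 74.9)
t 0.1 tcp [ 0.2164 -0.5855  0.1948] yaw 20.3 tilt [-0.     0.002 -1.   ] op 0.0857 F [ 0.4 -0.   0.4]
 shift [ 0.3336 -0.0991 -0.0449] rz -0.187
 shift if turned first [ 0.3462 -0.0352 -0.0452]
```

send_rows(steps=[{"rz": -0.1,"tz": -0.02,"tx": 0.02},{"rz": -0.087,"tz": -0.02,"tx": 0.03},{"tx": 0.05,"ty": -0.005},{"tx": 0.05,"ty": -0.006},{"tx": 0.05,"ty": -0.006},{"tx": 0.05,"ty": -0.006},{"tx": 0.05,"ty": -0.006},{"tx": 0.045,"ty": -0.006}])

```text
invalid input
```

```bash
cat > blk.py <<'E'
from h import *
c=shot('wrist');W=cloud(c);p=c['p'].astype(int)
m=(np.hypot(W[...,0]-.495,W[...,1]+.377)<.09)&(abs(W[...,2]-.05)<.005)&(p.min(-1)>100)
print(m.sum(),rect(W[m]),np.median(W[m],0))
cv2.imwrite('pics/w1.png',c['p'][:,:,::-1])
q,s,a=rect(W[m]); go(q[0]/1e3,q[1]/1e3,.018,a if s[0]>s[1] else a-90)
E
python3 blk.py
```

```text
0 (array([0., 0.]), array([0., 0.]), 0.0) [nan nan nan]
t 0.15 tcp [ 0.2164 -0.5856  0.1949] yaw 20.3 tilt [-0.     0.002 -1.   ] op 0.0855 F [-0.1  0.7  0.2]
 shift [-1.000e-04 -6.240e-01  1.781e-01] rz 1.925
 shift if turned first [-0.5856  0.2164  0.1769]
  return _methods._mean(a, axis=axis, dtype=dtype,
  ret = um.true_divide(
```

send_rows(steps=[{"tx": 0.02,"ty": 0,"tz": -0.02,"rx": 0,"ry": 0,"rz": -0.1,"grip": 0.085},{"tx": 0.03,"ty": 0,"tz": -0.02,"rx": 0,"ry": 0,"rz": -0.087,"grip": 0.085},{"tx": 0.05,"ty": -0.005,"tz": 0,"rx": 0,"ry": 0,"rz": 0,"grip": 0.085},{"tx": 0.05,"ty": -0.006,"tz": 0,"rx": 0,"ry": 0,"rz": 0,"grip": 0.085},{"tx": 0.05,"ty": -0.006,"tz": 0,"rx": 0,"ry": 0,"rz": 0,"grip": 0.085},{"tx": 0.05,"ty": -0.006,"tz": 0,"rx": 0,"ry": 0,"rz": 0,"grip": 0.085},{"tx": 0.05,"ty": -0.006,"tz": 0,"rx": 0,"ry": 0,"rz": 0,"grip": 0.085},{"tx": 0.045,"ty": -0.006,"tz": 0,"rx": 0,"ry": 0,"rz": 0,"grip": 0.085}])

```text
time_s: 0.95
tool_pos: [0.4973, -0.3834, 0.2356]
eef_rot: [0.964, 0.267, -0.0, -0.0]
ft_force: [-0.2, -0.7, -0.8]
opening: 0.0847
finger_force: 0.0
```

```bash
python3 blk.py
```

```text
3719 (array([ 495. , -376.2]), array([99.7, 50. ]), 30.3) [ 0.49749496 -0.37512769  0.0494161 ]
t 1.0 tcp [ 0.5027 -0.3781  0.2356] yaw 31.3 tilt [ 0.005  0.005 -1.   ] op 0.0853 F [ 2.7  2.1 -0.2]
 shift [-0.0071 -0.0053  0.2176] rz 0.018
 shift if turned first [-0.0057 -0.0056  0.2176]
```

send_rows(steps=[{"tx": -0.006,"ty": -0.005,"tz": 0.04,"rx": 0,"ry": 0,"rz": 0.018,"grip": 0.085},{"tx": 0,"ty": 0,"tz": 0.05,"rx": 0,"ry": 0,"rz": 0,"grip": 0.085},{"tx": 0,"ty": 0,"tz": 0.05,"rx": 0,"ry": 0,"rz": 0,"grip": 0.085},{"tx": 0,"ty": 0,"tz": 0,"rx": 0,"ry": 0,"rz": 0,"grip": 0.085},{"tx": 0,"ty": 0,"tz": 0,"rx": 0,"ry": 0,"rz": 0,"grip": 0.085}])

```text
time_s: 1.5
tool_pos: [0.4873, -0.3836, 0.0952]
eef_rot: [0.966, 0.258, -0.001, -0.001]
ft_force: [1.1, -0.6, 0.1]
opening: 0.0848
finger_force: 0.0
```

```bash
python3 -c "
from h import *
go(.495,-.3762,.018,30.3)"
```

```text
t 1.5 tcp [ 0.4873 -0.3836  0.0952] yaw 29.9 tilt [-0.002  0.002 -1.   ] op 0.0848 F [ 1.1 -0.6  0.1]
 shift [ 0.0104 -0.0023  0.0772] rz -0.006
 shift if turned first [ 0.0104 -0.0024  0.0772]
```

send_rows(steps=[{"tx": 0.01,"ty": -0.002,"tz": 0.04,"rx": 0,"ry": 0,"rz": -0.006,"grip": 0.085},{"tx": 0,"ty": 0,"tz": 0.037,"rx": 0,"ry": 0,"rz": 0,"grip": 0.085},{"tx": 0,"ty": 0,"tz": 0,"rx": 0,"ry": 0,"rz": 0,"grip": 0.085},{"tx": 0,"ty": 0,"tz": 0,"rx": 0,"ry": 0,"rz": 0,"grip": 0.04},{"tx": 0,"ty": 0,"tz": 0,"rx": 0,"ry": 0,"rz": 0,"grip": 0.04},{"tx": 0,"ty": 0,"tz": 0,"rx": 0,"ry": 0,"rz": 0,"grip": 0.04},{"tx": 0,"ty": 0,"tz": 0,"rx": 0,"ry": 0,"rz": 0,"grip": 0.04},{"tx": 0,"ty": 0,"tz": 0,"rx": 0,"ry": 0,"rz": 0,"grip": 0.04}])

```text
time_s: 2.3
tool_pos: [0.4964, -0.3781, 0.0203]
eef_rot: [0.965, 0.261, 0.001, 0.001]
ft_force: [0.4, -0.0, -1.1]
opening: 0.04
finger_force: 0.0
```

```bash
python3 -c "
from h import *
go(.495,-.3762,.018,30.3)
from rig import r;print(r.get_state()['finger_force'])"
```

```text
t 2.3 tcp [ 0.4964 -0.3781  0.0203] yaw 30.3 tilt [ 0.001 -0.001 -1.   ] op 0.04 F [ 0.4 -0.  -1.1]
 shift [-0.0002 -0.0023  0.0023] rz -0.0
 shift if turned first [-0.0002 -0.0023  0.0023]
0.0
```

```bash
python3 - <<'E'
from h import *
w=shot('wrist');s=shot('scene');d=shot('side')
f=lambda x,u,v,k:cv2.resize(x['p'][v-k:v+k,u-k:u+k,::-1],(300,300),interpolation=cv2.INTER_CUBIC)
cv2.imwrite('pics/c3.png',np.hstack([cv2.resize(w['p'][...,::-1],(400,300)),f(d,359,152,35)]))
W=cloud(w)
m=(abs(W[...,2]-.05)<.005)&(w['p'].min(-1)>100)&(np.hypot(W[...,0]-.495,W[...,1]+.377)<.12);print(m.sum(),rect(W[m]))
E
```

```text
17469 (array([ 494.8, -376.6]), array([100.6,  50.3]), 30.4)
```

View pics/c3.png

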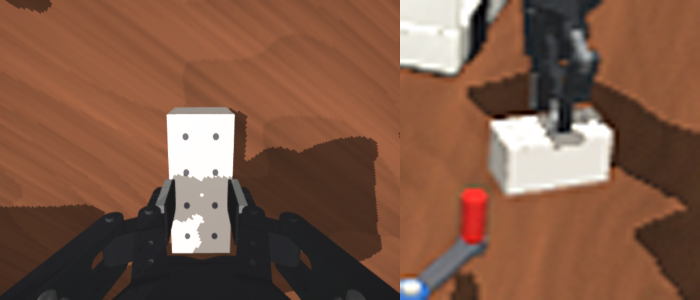

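The wrist picture shows the block at (200,180) between the pads, at (165,195) and (238,195), but the pads may not be in contact yet. I'll close further.

send_rows(steps=[{"tx": 0,"ty": 0,"tz": 0,"rx": 0,"ry": 0,"rz": 0,"grip": 0.02},{"tx": 0,"ty": 0,"tz": 0,"rx": 0,"ry": 0,"rz": 0,"grip": 0.02},{"tx": 0,"ty": 0,"tz": 0,"rx": 0,"ry": 0,"rz": 0,"grip": 0.02}])

```text
time_s: 2.75
tool_pos: [0.4957, -0.3773, 0.0188]
eef_rot: [0.965, 0.261, -0.0, -0.0]
ft_force: [0.5, -0.1, -0.7]
opening: 0.02
finger_force: 0.0
```

```bash
python3 - <<'E'
from h import *
go(.495,-.3762,.018,30.3)
w=shot('wrist')
f=lambda x,u,v,k:cv2.resize(x['p'][v-k:v+k,u-k:u+k,::-1],(300,300),interpolation=cv2.INTER_CUBIC)
d=shot('side');s=shot('scene')
cv2.imwrite('pics/c4.png',np.vstack([np.hstack([w['p'][100:350,170:480,::-1]]*1),cv2.resize(np.hstack([f(d,359,145,30),f(s,188,250,30)]),(310,155))]))
W=cloud(w)
m=(abs(W[...,2]-.05)<.005)&(w['p'].min(-1)>100)&(np.hypot(W[...,0]-.495,W[...,1]+.377)<.12);print(m.sum(),rect(W[m]))
E
```

```text
t 2.75 tcp [ 0.4957 -0.3773  0.0188] yaw 30.3 tilt [-0.  0. -1.] op 0.02 F [ 0.5 -0.1 -0.7]
 shift [-0.     -0.0013  0.0008] rz -0.0
 shift if turned first [-0.     -0.0013  0.0008]
14100 (array([ 494.7, -376.8]), array([101.2,  50.2]), 30.6)
```

View pics/c4.png

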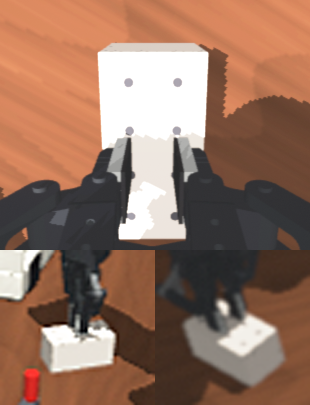

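The pads are closed over the block's top without touching it, so the tips stand higher than the TCP figure implies. I'll measure where they really are.

```bash
python3 - <<'E'
from h import *
for n in('wrist','scene','side'):
    c=shot(n);W=cloud(c);p=c['p'].astype(int)
    rr=np.hypot(W[...,0]-.4957,W[...,1]+.3773)
    m=(rr<.06)&(p.max(-1)<150)&(W[...,2]>.053)&(W[...,2]<.3)
    print(n,m.sum(),np.percentile(W[m][:,2],[0,1,5,25,50]).round(4), np.histogram(W[m][:,2],np.arange(.04,.2,.01))[0])
    lo=m&(W[...,2]<np.percentile(W[m][:,2],10)); print(np.median(W[lo],0).round(4))
from rig import r,eyes
s=r.get_state();T=np.eye(4);T[:3,:3]=R.from_quat(s['eef_rot']).as_matrix();T[:3,3]=s['tool_pos']
print(np.round(np.linalg.inv(T)@np.linalg.inv(eyes.camera_info('wrist')['camera_from_world']),3),s['joint_pos'])
E
```

```text
wrist 49470 [0.053  0.07   0.0969 0.1149 0.1299] [    0    55   440   568   477  1659  5554  6377  9765 12909  9837  1829
     0     0     0]
[ 0.4988 -0.3724  0.0969]
scene 1887 [0.0532 0.0633 0.0827 0.1396 0.1981] [  0  12  33  38  38  35  82  75  86  75 101 132  83  25  57]
[ 0.4995 -0.3713  0.0826]
side 887 [0.053  0.0569 0.0817 0.152  0.2115] [ 0 14 10 17 18 14 23 25 34 33 28 36 36 18 29]
[ 0.4914 -0.3659  0.0817]
[[-0.001 -0.965 -0.262  0.067]
 [ 1.    -0.001 -0.    -0.001]
 [-0.    -0.262  0.965 -0.177]
 [ 0.     0.     0.     1.   ]] [-7.63269304e-01  4.12589593e-01  1.72667236e+00 -2.46643625e-05
  1.00237240e+00  2.78736146e-01]
```

```bash
python3 - <<'E'
from h import *
c=shot('wrist');W=cloud(c)
np.savez('w5',**c)
for v in (225,240,260,280,300,315,325,335):
    print(v,[tuple(np.round(W[v,u]*1000).astype(int)) for u in (270,285,292,297,302,320,345,350,356,370)])
E
```

```text
225 [(np.int64(476), np.int64(-349), np.int64(0)), (np.int64(499), np.int64(-354), np.int64(50)), (np.int64(500), np.int64(-356), np.int64(50)), (np.int64(502), np.int64(-359), np.int64(50)), (np.int64(503), np.int64(-361), np.int64(50)), (np.int64(507), np.int64(-368), np.int64(49)), (np.int64(513), np.int64(-379), np.int64(50)), (np.int64(514), np.int64(-381), np.int64(50)), (np.int64(516), np.int64(-383), np.int64(50)), (np.int64(519), np.int64(-389), np.int64(49))]
240 [(np.int64(466), np.int64(-354), np.int64(-1)), (np.int64(497), np.int64(-356), np.int64(62)), (np.int64(498), np.int64(-359), np.int64(62)), (np.int64(499), np.int64(-361), np.int64(61)), (np.int64(496), np.int64(-365), np.int64(49)), (np.int64(500), np.int64(-372), np.int64(50)), (np.int64(510), np.int64(-380), np.int64(61)), (np.int64(511), np.int64(-382), np.int64(61)), (np.int64(513), np.int64(-384), np.int64(61)), (np.int64(513), np.int64(-394), np.int64(49))]
260 [(np.int64(490), np.int64(-354), np.int64(72)), (np.int64(498), np.int64(-358), np.int64(82)), (np.int64(499), np.int64(-361), np.int64(82)), (np.i
[... 2016 characters left out ...]
 np.int64(-397), np.int64(49)), (np.int64(465), np.int64(-408), np.int64(49)), (np.int64(467), np.int64(-410), np.int64(50)), (np.int64(497), np.int64(-389), np.int64(100)), (np.int64(516), np.int64(-378), np.int64(130))]
335 [(np.int64(504), np.int64(-357), np.int64(133)), (np.int64(498), np.int64(-363), np.int64(122)), (np.int64(445), np.int64(-387), np.int64(49)), (np.int64(446), np.int64(-389), np.int64(49)), (np.int64(449), np.int64(-391), np.int64(50)), (np.int64(453), np.int64(-400), np.int64(50)), (np.int64(460), np.int64(-411), np.int64(50)), (np.int64(461), np.int64(-414), np.int64(50)), (np.int64(495), np.int64(-390), np.int64(102)), (np.int64(516), np.int64(-377), np.int64(134))]
```

send_rows(steps=[{"tx": 0,"ty": 0,"tz": -0.04,"rx": 0,"ry": 0,"rz": 0,"grip": 0.02},{"tx": 0,"ty": 0,"tz": -0.04,"rx": 0,"ry": 0,"rz": 0,"grip": 0.02},{"tx": 0,"ty": 0,"tz": 0,"rx": 0,"ry": 0,"rz": 0,"grip": 0.02},{"tx": 0,"ty": 0,"tz": 0,"rx": 0,"ry": 0,"rz": 0,"grip": 0.02}])

```text
time_s: 3.5
tool_pos: [0.4969, -0.3785, 0.101]
eef_rot: [0.965, 0.261, 0.001, 0.002]
ft_force: [0.2, 0.3, 0.5]
opening: 0.0197
finger_force: 0.0
```

```bash
python3 - <<'E'
from h import *
from rig import r
s=r.get_state();c=shot('wrist');W=cloud(c)
go(.495,-.3762,.018,30.3)
M=R.from_quat(s['eef_rot']).as_matrix();L=(W-s['tool_pos'])@M
m=(abs(L[...,0])<.02)&(abs(L[...,1])<.04)&(W[...,2]>.056)
print(np.histogram(L[m][:,2],np.arange(-.12,.03,.005)))
lo=m&(L[...,2]>np.nanpercentile(L[m][:,2],97));print(np.percentile(L[lo],[0,50,100],axis=0).round(4))
cv2.imwrite('pics/c6.png',c['p'][100:400,150:500,::-1])
E
```

```text
t 3.55 tcp [ 0.4957 -0.3773  0.099 ] yaw 30.3 tilt [ 0. -0. -1.] op 0.0202 F [-0.3  1.6 -0.3]
 shift [ 0.     -0.0013  0.081 ] rz -0.0
 shift if turned first [ 0.     -0.0013  0.081 ]
(array([3156, 2313, 2488, 1993, 1642, 3862, 2348, 1416,  739,  826,  334,
        440,  416,  384,  337,  261,   76,    4,    0,    0,    0,    0,
          0,    0,    0,    0,    0,    0,    0]), array([-1.20000000e-01, -1.15000000e-01, -1.10000000e-01, -1.05000000e-01,
       -1.00000000e-01, -9.50000000e-02, -9.00000000e-02, -8.50000000e-02,
       -8.00000000e-02, -7.50000000e-02, -7.00000000e-02, -6.50000000e-02,
       -6.00000000e-02, -5.50000000e-02, -5.00000000e-02, -4.50000000e-02,
       -4.00000000e-02, -3.50000000e-02, -3.00000000e-02, -2.50000000e-02,
       -2.00000000e-02, -1.50000000e-02, -1.00000000e-02, -5.00000000e-03,
        1.11022302e-16,  5.00000000e-03,  1.00000000e-02,  1.50000000e-02,
        2.00000000e-02,  2.50000000e-02]))
[[-0.0111 -0.0249 -0.0533]
 [ 0.0076  0.0084 -0.0468]
 [ 0.012   0.022  -0.0343]]
```

View pics/c6.png

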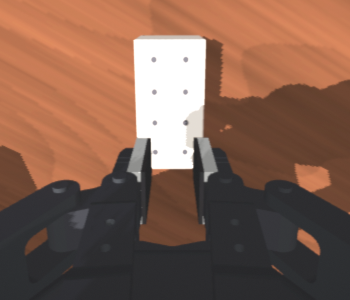

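The tips are about 33 mm behind the reported TCP: they reach z ≈ 0.052 where the TCP reads 0.019. They looked close to the block's top there with no contact, and the lateral position agrees. I'll treat tip_z as about TCP_z + 0.033 when nearly shut and grasp with the TCP near −0.017, watching the force.

send_rows(steps=[{"tx": 0,"ty": -0.001,"tz": 0,"rx": 0,"ry": 0,"rz": 0,"grip": 0.085},{"tx": 0,"ty": 0,"tz": 0,"rx": 0,"ry": 0,"rz": 0,"grip": 0.085},{"tx": 0,"ty": 0,"tz": 0,"rx": 0,"ry": 0,"rz": 0,"grip": 0.085},{"tx": 0,"ty": 0,"tz": 0.03,"rx": 0,"ry": 0,"rz": 0,"grip": 0.085},{"tx": 0,"ty": 0,"tz": 0.03,"rx": 0,"ry": 0,"rz": 0,"grip": 0.085},{"tx": 0,"ty": 0,"tz": 0.03,"rx": 0,"ry": 0,"rz": 0,"grip": 0.085},{"tx": 0,"ty": 0,"tz": 0.026,"rx": 0,"ry": 0,"rz": 0,"grip": 0.085},{"tx": 0,"ty": 0,"tz": 0,"rx": 0,"ry": 0,"rz": 0,"grip": 0.085}])

```text
time_s: 4.35
tool_pos: [0.4914, -0.373, -0.0224]
eef_rot: [0.965, 0.261, -0.003, -0.005]
ft_force: [-1.0, 0.4, -0.7]
opening: 0.0852
finger_force: 0.0
```

send_rows(steps=[{"tx": 0,"ty": 0,"tz": 0,"rx": 0,"ry": 0,"rz": 0,"grip": 0.03},{"tx": 0,"ty": 0,"tz": 0,"rx": 0,"ry": 0,"rz": 0,"grip": 0.03},{"tx": 0,"ty": 0,"tz": 0,"rx": 0,"ry": 0,"rz": 0,"grip": 0.03},{"tx": 0,"ty": 0,"tz": 0,"rx": 0,"ry": 0,"rz": 0,"grip": 0.03},{"tx": 0,"ty": 0,"tz": 0,"rx": 0,"ry": 0,"rz": 0,"grip": 0.03}])

```text
time_s: 4.85
tool_pos: [0.497, -0.3782, -0.0145]
eef_rot: [0.965, 0.261, 0.001, 0.002]
ft_force: [-0.2, -0.2, 7.3]
opening: 0.0491
finger_force: 65.4
```

```bash
python3 - <<'E'
from h import *
go(.495,-.3762,-.018,30.3)
c=shot('wrist');W=cloud(c)
m=(abs(W[...,2]-.05)<.005)&(c['p'].min(-1)>100)&(np.hypot(W[...,0]-.495,W[...,1]+.377)<.12);print(m.sum(),rect(W[m]))
E
```

```text
t 4.85 tcp [ 0.497  -0.3782 -0.0145] yaw 30.3 tilt [ 0.003 -0.003 -1.   ] op 0.0491 F [-0.2 -0.2  7.3]
 shift [-0.0008 -0.0027  0.0035] rz -0.0
 shift if turned first [-0.0007 -0.0027  0.0035]
22232 (array([ 505.4, -370.7]), array([76.8, 51.4]), 30.5)
```

Gripped: opening 49 mm, 65 N. Now lift, turn to the vise's angle, and go to a spot beside the vise to look at it from near.

send_rows(steps=[{"tx": 0,"ty": 0,"tz": -0.02,"rx": 0,"ry": 0,"rz": 0,"grip": 0.03},{"tx": 0,"ty": 0,"tz": -0.035,"rx": 0,"ry": 0,"rz": 0,"grip": 0.03},{"tx": 0,"ty": 0,"tz": -0.035,"rx": 0,"ry": 0,"rz": 0.132,"grip": 0.03},{"tx": 0,"ty": 0,"tz": -0.035,"rx": 0,"ry": 0,"rz": 0.132,"grip": 0.03},{"tx": 0,"ty": 0,"tz": -0.035,"rx": 0,"ry": 0,"rz": 0.132,"grip": 0.03},{"tx": 0,"ty": 0,"tz": -0.02,"rx": 0,"ry": 0,"rz": 0.132,"grip": 0.03},{"tx": 0,"ty": 0,"tz": 0,"rx": 0,"ry": 0,"rz": 0.132,"grip": 0.03},{"tx": 0,"ty": 0,"tz": 0,"rx": 0,"ry": 0,"rz": 0.132,"grip": 0.03}])

```text
time_s: 5.7
tool_pos: [0.4953, -0.3766, 0.164]
eef_rot: [0.991, -0.134, 0.001, 0.0]
ft_force: [-0.6, 0.9, -3.5]
opening: 0.0492
finger_force: 64.6
```

send_rows(steps=[{"tx": -0.01,"ty": -0.03,"tz": 0,"rx": 0,"ry": 0,"rz": 0,"grip": 0.03},{"tx": -0.02,"ty": -0.045,"tz": 0,"rx": 0,"ry": 0,"rz": 0,"grip": 0.03},{"tx": -0.02,"ty": -0.045,"tz": 0,"rx": 0,"ry": 0,"rz": 0,"grip": 0.03},{"tx": -0.02,"ty": -0.045,"tz": 0,"rx": 0,"ry": 0,"rz": 0,"grip": 0.03},{"tx": -0.02,"ty": -0.045,"tz": 0,"rx": 0,"ry": 0,"rz": 0,"grip": 0.03},{"tx": -0.02,"ty": -0.045,"tz": 0,"rx": 0,"ry": 0,"rz": 0,"grip": 0.03},{"tx": -0.02,"ty": -0.045,"tz": 0,"rx": 0,"ry": 0,"rz": 0,"grip": 0.03},{"tx": -0.02,"ty": -0.045,"tz": 0,"rx": 0,"ry": 0,"rz": 0,"grip": 0.03}])

```text
time_s: 6.5
tool_pos: [0.4388, -0.0025, 0.1625]
eef_rot: [0.991, -0.132, -0.0, -0.0]
ft_force: [1.3, 0.4, -2.9]
opening: 0.049
finger_force: 64.5
```

send_rows(steps=[{"tx": 0,"ty": -0.045,"tz": 0,"rx": 0,"ry": 0,"rz": 0,"grip": 0.03},{"tx": 0,"ty": -0.035,"tz": 0,"rx": 0,"ry": 0,"rz": 0,"grip": 0.03},{"tx": 0,"ty": -0.02,"tz": 0,"rx": 0,"ry": 0,"rz": 0,"grip": 0.03},{"tx": 0,"ty": 0,"tz": 0,"rx": 0,"ry": 0,"rz": 0,"grip": 0.03},{"tx": 0,"ty": 0,"tz": 0,"rx": 0,"ry": 0,"rz": 0,"grip": 0.03},{"tx": 0,"ty": 0,"tz": 0,"rx": 0,"ry": 0,"rz": 0,"grip": 0.03}])

```text
time_s: 7.1
tool_pos: [0.4655, 0.0913, 0.1625]
eef_rot: [0.991, -0.132, -0.001, 0.0]
ft_force: [0.2, -0.6, -2.0]
opening: 0.0492
finger_force: 64.4
```

```bash
python3 - <<'E'
from h import *
go(.585,.058,.05,-15)
c=shot('wrist');np.savez('w7',**c)
from rig import r
print(r.get_state()['joint_velocities'].round(3),r.get_state()['finger_force'])
cv2.imwrite('pics/w7.png',c['p'][:,:,::-1])
E
```

```text
t 7.1 tcp [0.4655 0.0913 0.1625] yaw -15.1 tilt [-0.001 -0.001 -1.   ] op 0.0492 F [ 0.2 -0.6 -2. ]
 shift [0.1241 0.0009 0.1124] rz -0.002
 shift if turned first [0.124  0.0012 0.1125]
[-0.004 -0.001 -0.004  0.004 -0.002  0.002] 64.43718194961548
```

View pics/w7.png

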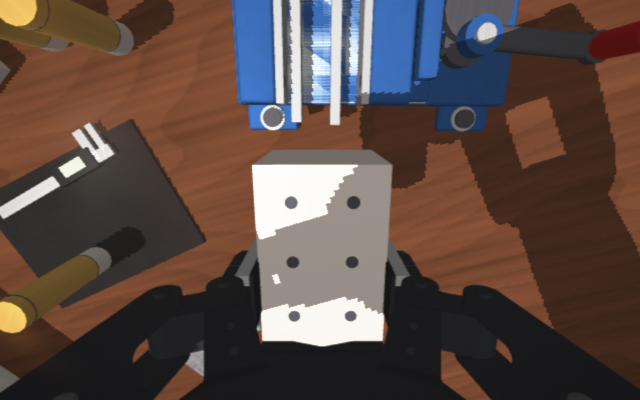

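The wrist picture shows the vise in line with the tool. The fixed jaw plate is at column ~281, the parallels at ~297 and ~336, the moving jaw plate at ~366, and the block is held straight at (320,250). Now the offsets in tool axes.

```bash
python3 - <<'E'
from h import *
from rig import r
c=load('w7');W=cloud(c);p=c['p'].astype(int);s=r.get_state();M=R.from_quat(s['eef_rot']).as_matrix();L=(W-s['tool_pos'])@M
white=p.min(-1)>110
m=(abs(W[...,2]-.071)<.004)&(np.arange(400)[:,None]<150)
for v in range(5,110,15):
    o=[]
    for lo,hi in((262,300),(350,385)):
        u=[k for k in range(lo,hi) if m[v,k] and white[v,k]]
        o.append((u[0],u[-1],L[v,u[0],1].round(4),L[v,u[-1],1].round(4),L[v,u[0],0].round(3)) if u else None)
    print(v,o)
for nm,zz,(a,b),(l,h) in(('parA',.055,(60,130),(288,305)),('parB',.055,(60,130),(326,345))):
    k=white&(abs(W[...,2]-zz)<.004);k[:a]=k[b:]=False;k[:,:l]=False;k[:,h:]=False
    print(nm,k.sum(),L[k].min(0).round(4),L[k].max(0).round(4),np.median(W[k],0))
for nm,l,h in(('fixplate',262,292),('movplate',358,372)):
    k=m&white;k[:,:l]=False;k[:,h:]=False; print(nm,'xmin',L[k].min(0).round(4),L[k].max(0).round(4))
    w=W[k]; 
zt=np.median(W[190:240,300:340,2]);k=(abs(W[...,2]-zt)<.006)&(abs(L[...,1])<.04)&(L[...,0]>-.1)&(L[...,0]<.1)&(p.max(-1)>95)
print('block top z',zt,k.sum(),rect(L[k]),L[k].min(0),L[k].max(0))
E
```

```text
5 [(273, 280, np.float64(-0.0378), np.float64(-0.0328), np.float64(0.144)), (364, 372, np.float64(0.0303), np.float64(0.0364), np.float64(0.144))]
20 [(273, 281, np.float64(-0.0382), np.float64(-0.0325), np.float64(0.134)), (363, 372, np.float64(0.0303), np.float64(0.0371), np.float64(0.135))]
35 [(274, 281, np.float64(-0.0378), np.float64(-0.0325), np.float64(0.124)), (363, 371, np.float64(0.0302), np.float64(0.0367), np.float64(0.124))]
50 [(274, 281, np.float64(-0.0385), np.float64(-0.0329), np.float64(0.114)), (362, 371, np.float64(0.0301), np.float64(0.0368), np.float64(0.113))]
65 [(275, 282, np.float64(-0.038), np.float64(-0.0325), np.float64(0.103)), (362, 370, np.float64(0.0302), np.float64(0.0365), np.float64(0.102))]
80 [(275, 283, np.float64(-0.0384), np.float64(-0.0323), np.float64(0.091)), (361, 368, np.float64(0.0299), np.float64(0.0353), np.float64(0.091))]
95 [(275, 282, np.float64(-0.039), np.float64(-0.0333), np.float64(0.08)), (362, 367, np.float64(0.0309), np.float64(0.0349), np.float64(0.08))]
parA 596 [ 0.0595 -0.028   0.1061] [ 0.1086 -0.0197  0.1112] [0.55301258 0.09174534 0.05438135]
parB 617 [0.0569 0.0056 0.1057] [0.1086 0.0135 0.1111] [0.54386401 0.06013665 0.0544807 ]
fixplate xmin [ 0.074  -0.0392  0.0911] [ 0.148  -0.0322  0.0955]
movplate xmin [0.0746 0.0297 0.0886] [0.1474 0.037  0.0952]Traceback (most recent call last):
  File "<stdin>", line 19, in <module>
    return umr_minimum(a, axis, None, out, keepdims, initial, where)
ValueError: zero-size array to reduction operation minimum which has no identity
```

```bash
python3 - <<'E'
from h import *
c=load('w7');W=cloud(c);p=c['p'].astype(int)
M=np.array([.4655,.0913,.1625]);t=np.radians(-15.1);Rm=np.array([[np.cos(t),np.sin(t),0],[np.sin(t),-np.cos(t),0],[0,0,-1]]).T
L=(W-M)@Rm
for v in range(150,350,20): print(v,[tuple((L[v,u]*1000).round(1).tolist()) for u in (262,320,380)])
E
```

```text
150 [(28.7, -64.4, 163.3), (48.4, -2.0, -17.1), (28.3, 60.9, 164.4)]
170 [(46.6, -22.4, -64.8), (46.4, -1.8, -64.2), (46.3, 19.8, -63.8)]
190 [(38.9, -23.0, -63.4), (38.9, -1.8, -63.5), (39.1, 20.0, -64.5)]
210 [(31.4, -23.3, -63.9), (31.4, -1.8, -64.1), (nan, nan, nan)]
230 [(23.7, -23.7, -64.3), (23.3, -1.8, -63.3), (23.5, 20.8, -64.1)]
250 [(15.3, -24.2, -63.8), (15.2, -1.9, -63.6), (15.7, 21.0, -64.9)]
270 [(6.4, -24.8, -63.0), (6.7, -1.9, -63.7), (7.2, 21.5, -64.6)]
290 [(-1.7, -25.0, -64.2), (-1.2, -1.9, -65.1), (-2.3, 22.1, -63.4)]
310 [(-11.1, -25.5, -63.8), (-11.5, -2.0, -63.3), (-11.1, 22.4, -63.9)]
330 [(-20.5, -26.0, -63.9), (-20.8, -2.0, -63.6), (-20.5, 22.8, -64.0)]
```

send_rows(steps=[{"tx": 0.02,"ty": -0.002,"tz": 0,"rx": 0,"ry": 0,"rz": 0,"grip": 0.03},{"tx": 0.035,"ty": 0,"tz": 0,"rx": 0,"ry": 0,"rz": 0,"grip": 0.03},{"tx": 0.035,"ty": 0,"tz": 0,"rx": 0,"ry": 0,"rz": 0,"grip": 0.03},{"tx": 0.025,"ty": 0,"tz": 0,"rx": 0,"ry": 0,"rz": 0,"grip": 0.03},{"tx": 0.011,"ty": 0,"tz": 0.015,"rx": 0,"ry": 0,"rz": 0,"grip": 0.03},{"tx": 0,"ty": 0,"tz": 0.03,"rx": 0,"ry": 0,"rz": 0,"grip": 0.03},{"tx": 0,"ty": 0,"tz": 0.03,"rx": 0,"ry": 0,"rz": 0,"grip": 0.03},{"tx": 0,"ty": 0,"tz": 0.02,"rx": 0,"ry": 0,"rz": 0,"grip": 0.03}])

```text
time_s: 7.95
tool_pos: [0.5867, 0.0597, 0.0653]
eef_rot: [0.991, -0.132, -0.002, 0.0]
ft_force: [0.2, 0.3, -2.8]
opening: 0.0489
finger_force: 64.6
```

send_rows(steps=[{"tx": 0,"ty": 0,"tz": 0.005,"rx": 0,"ry": 0,"rz": 0,"grip": 0.03},{"tx": 0,"ty": 0,"tz": 0,"rx": 0,"ry": 0,"rz": 0,"grip": 0.03},{"tx": 0,"ty": 0,"tz": 0,"rx": 0,"ry": 0,"rz": 0,"grip": 0.03},{"tx": 0,"ty": 0,"tz": 0,"rx": 0,"ry": 0,"rz": 0,"grip": 0.03},{"tx": 0,"ty": 0,"tz": 0,"rx": 0,"ry": 0,"rz": 0,"grip": 0.03}])

```text
time_s: 8.45
tool_pos: [0.5897, 0.0612, 0.0647]
eef_rot: [0.991, -0.131, 0.001, -0.0]
ft_force: [0.2, -0.1, -2.5]
opening: 0.0489
finger_force: 64.5
```

```bash
python3 - <<'E'
from h import *
t=np.radians(-15.1);X=np.array([np.cos(t),np.sin(t)]);Y=np.array([np.sin(t),-np.cos(t)])
q=np.array([.4655,.0913])+.126*X-.002*Y; print(q); go(q[0],q[1],.041,-15.1)
c=shot('wrist');W=cloud(c);p=c['p'].astype(int);np.savez('w8',**c)
L=np.stack([(W[...,:2]-np.array([.4655,.0913]))@X,(W[...,:2]-np.array([.4655,.0913]))@Y],-1)
for v in range(20,180,20):
    print(v,[(u,(L[v,u]*1000).round(1).tolist(),round(W[v,u,2]*1000)) for u in (200,220,240,250,260,320,380,395,410,430)])
cv2.imwrite('pics/w8.png',c['p'][:,:,::-1])
E
```

```text
[0.58767056 0.06040738]
t 8.45 tcp [0.5897 0.0612 0.0647] yaw -15.1 tilt [ 0.003 -0.    -1.   ] op 0.0489 F [ 0.2 -0.1 -2.5]
 shift [-0.0018  0.0013  0.0237] rz 0.0
 shift if turned first [-0.0018  0.0013  0.0237]
20 [(200, [248.2, -77.8], 28), (220, [248.6, -66.3], 27), (240, [248.4, -53.9], 28), (250, [248.7, -48.1], 26), (260, [248.6, -42.0], 26), (320, [255.6, -5.7], -1), (380, [255.2, 35.2], 0), (395, [255.6, 45.7], -1), (410, [255.8, 56.2], -2), (430, [255.3, 69.4], 0)]
40 [(200, [243.2, -89.0], -1), (220, [243.1, -75.0], 0), (240, [243.0, -61.1], 0), (250, [243.4, -54.6], -2), (260, [243.2, -47.4], -1), (320, [243.1, -5.7], 0), (380, [243.1, 35.9], -1), (395, [242.9, 46.1], 0), (410, [243.2, 56.9], -1), (430, [243.0, 70.6], -1)]
60 [(200, [230.2, -90.1], 0), (220, [230.3, -76.1], 0), (240, [230.4, -62.3], -1), (250, [230.4, -55.2], -1), (260, [230.3, -48.1], -1), (320, [230.2, -5.7], -1), (380, [230.2, 36.5], 0), (395, [230.2, 47.0], 0), (410, [230.2, 57.7], -1), (430, [230.0, 71.5], 0)]
80 [(200, [217.0, -91.5], 0), (220, [217.1, -77.4], -1), (240, [217.1, -63.0], -1), (250, 
[... 545 characters left out ...]
 16), (260, [189.6, -46.8], 17), (320, [189.3, -5.8], -1), (380, [189.2, 38.5], -1), (395, [189.2, 49.5], -1), (410, [189.2, 60.5], -1), (430, [189.2, 75.5], -1)]
140 [(200, [174.8, -95.6], 0), (220, [174.7, -81.1], -2), (240, [175.5, -63.5], 9), (250, [175.5, -56.1], 10), (260, [175.7, -48.4], 12), (320, [174.6, -5.9], -2), (380, [174.6, 39.2], -1), (395, [174.7, 50.4], -1), (410, [174.7, 61.3], 0), (430, [174.7, 76.4], 0)]
160 [(200, [160.0, -96.8], 1), (220, [169.5, -59.4], 70), (240, [169.3, -48.9], 69), (250, [169.5, -43.0], 71), (260, [175.9, -28.7], 117), (320, [175.9, -5.1], 117), (380, [176.0, 18.2], 118), (395, [169.6, 34.8], 71), (410, [169.5, 42.9], 71), (430, [169.5, 53.5], 71)]
```

View pics/w8.png

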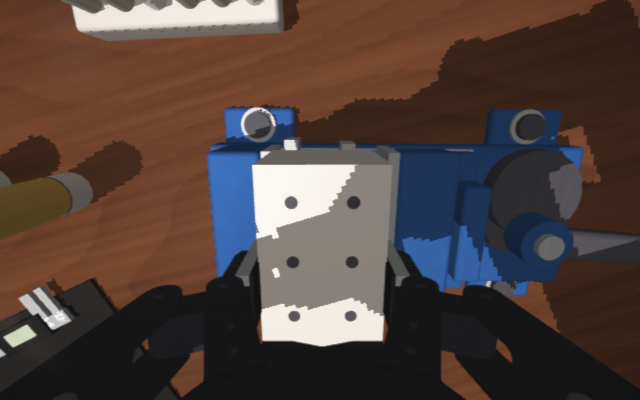

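Block is in line above the slot. A correction of about +2.5 mm in tool y centres it better between the jaws; then lower it.

send_rows(steps=[{"tx": -0.002,"ty": 0.0025,"tz": 0,"rx": 0,"ry": 0,"rz": 0,"grip": 0.03},{"tx": 0,"ty": 0,"tz": 0.006,"rx": 0,"ry": 0,"rz": 0,"grip": 0.03},{"tx": 0,"ty": 0,"tz": 0.008,"rx": 0,"ry": 0,"rz": 0,"grip": 0.03},{"tx": 0,"ty": 0,"tz": 0.005,"rx": 0,"ry": 0,"rz": 0,"grip": 0.03},{"tx": 0,"ty": 0,"tz": 0,"rx": 0,"ry": 0,"rz": 0,"grip": 0.03},{"tx": 0,"ty": 0,"tz": 0,"rx": 0,"ry": 0,"rz": 0,"grip": 0.03},{"tx": 0,"ty": 0,"tz": 0,"rx": 0,"ry": 0,"rz": 0,"grip": 0.03}])

```text
time_s: 9.2
tool_pos: [0.5861, 0.0594, 0.0441]
eef_rot: [0.991, -0.131, 0.0, -0.0]
ft_force: [-1.1, -0.8, -2.3]
opening: 0.0489
finger_force: 64.5
```

send_rows(steps=[{"tx": 0,"ty": 0,"tz": 0.002,"rx": 0,"ry": 0,"rz": 0,"grip": 0.03},{"tx": 0,"ty": 0,"tz": 0.002,"rx": 0,"ry": 0,"rz": 0,"grip": 0.03},{"tx": 0,"ty": 0,"tz": 0,"rx": 0,"ry": 0,"rz": 0,"grip": 0.03},{"tx": 0,"ty": 0,"tz": 0,"rx": 0,"ry": 0,"rz": 0,"grip": 0.03}])

```text
time_s: 9.6
tool_pos: [0.5863, 0.0593, 0.0405]
eef_rot: [0.991, -0.131, 0.0, -0.0]
ft_force: [-0.7, 0.7, 1.2]
opening: 0.0489
finger_force: 64.7
```

```bash
python3 -c "
from h import *
go(.5870,.0580,.041,-15.1)"
```

```text
t 9.6 tcp [0.5863 0.0593 0.0405] yaw -15.1 tilt [ 0.001 -0.    -1.   ] op 0.0489 F [-0.7  0.7  1.2]
 shift [ 0.001   0.0011 -0.0005] rz 0.0
 shift if turned first [ 0.001   0.0011 -0.0005]
```

send_rows(steps=[{"tx": 0,"ty": 0,"tz": 0.0005,"rx": 0,"ry": 0,"rz": 0,"grip": 0.03},{"tx": 0,"ty": 0,"tz": 0,"rx": 0,"ry": 0,"rz": 0,"grip": 0.075},{"tx": 0,"ty": 0,"tz": 0,"rx": 0,"ry": 0,"rz": 0,"grip": 0.075},{"tx": 0,"ty": 0,"tz": 0,"rx": 0,"ry": 0,"rz": 0,"grip": 0.075},{"tx": 0,"ty": 0,"tz": -0.01,"rx": 0,"ry": 0,"rz": 0,"grip": 0.075},{"tx": 0,"ty": 0,"tz": -0.03,"rx": 0,"ry": 0,"rz": 0,"grip": 0.075},{"tx": 0,"ty": 0,"tz": -0.04,"rx": 0,"ry": 0,"rz": 0,"grip": 0.075},{"tx": 0,"ty": 0,"tz": -0.04,"rx": 0,"ry": 0,"rz": 0,"grip": 0.075}])

```text
time_s: 10.4
tool_pos: [0.5853, 0.0594, 0.1608]
eef_rot: [0.991, -0.131, -0.001, 0.0]
ft_force: [1.5, 0.1, -0.2]
opening: 0.0746
finger_force: 0.0
```

send_rows(steps=[{"tx": -0.04,"ty": 0.02,"tz": -0.04,"rx": 0,"ry": 0,"rz": 0,"grip": 0.06},{"tx": -0.04,"ty": 0.03,"tz": 0,"rx": 0,"ry": 0,"rz": 0,"grip": 0.06},{"tx": -0.01,"ty": 0.04,"tz": 0,"rx": 0,"ry": 0,"rz": 0,"grip": 0.06},{"tx": 0,"ty": 0,"tz": 0,"rx": 0,"ry": 0,"rz": 0,"grip": 0.06},{"tx": 0,"ty": 0,"tz": 0,"rx": 0,"ry": 0,"rz": 0,"grip": 0.06},{"tx": 0,"ty": 0,"tz": 0,"rx": 0,"ry": 0,"rz": 0,"grip": 0.06}])

```text
time_s: 11.0
tool_pos: [0.4836, -0.0022, 0.1934]
eef_rot: [0.991, -0.131, 0.001, -0.0]
ft_force: [-0.5, 0.2, -0.5]
opening: 0.0599
finger_force: 0.0
```

```bash
cat > vs.py <<'E'
from h import *
t=np.radians(-15.1);X=np.array([np.cos(t),np.sin(t)]);Y=np.array([-np.sin(t),np.cos(t)])
# vise origin: tool-frame (0.1245,-0.0012) from (.4655,.0913); vise y = -tool y
O=np.array([.4655,.0913])+.1245*X+.0012*Y
def vf(P): d=P[...,:2]-O; return np.stack([d@X,d@Y,P[...,2]],-1)
def w(x,y): return O+x*X+y*Y
def look(n,name=None):
    c=shot(n);V=vf(cloud(c));p=c['p'].astype(int)
    m=(abs(V[...,2]-.107)<.008)&(abs(V[...,1])<.05)&(abs(V[...,0])<.07)&(p.min(-1)>70)
    if m.sum()>50:
        A=np.c_[V[m][:,:2],np.ones(m.sum())];k=np.linalg.lstsq(A,V[m][:,2],rcond=None)[0]
        print(n,'block top',m.sum(),rect(V[m]),'z at y=+24,-24',(k[2]+.024*k[1]).round(4),(k[2]-.024*k[1]).round(4),'slope x',k[0].round(4))
    rd=(p[...,0]>110)&(p[...,1]<60)&(p[...,2]<60)&(V[...,2]>.08)&(V[...,2]<.13)&(np.hypot(V[...,0],V[...,1]+.12)<.12)
    if rd.sum(): print(n,'knob',rd.sum(),np.mean(V[rd],0).round(4)); m=rd&(V[...,2]>.114); print(' top',m.sum(),V[m].mean(0).round(4) if m.any() else '',rect(V[m]) if m.sum()>4 else '')
    if name: cv2.imwrite(name,c['p'][:,:,::-1])
    return c
E
python3 -c "
from vs import *
print(O);go(.55,-.05,.1)
look('wrist','pics/w9.png');look('scene');look('side')"
```

```text
[0.58601395 0.06002576]
t 11.0 tcp [ 0.4836 -0.0022  0.1934] yaw -15.1 tilt [ 0.001  0.    -1.   ] op 0.0599 F [-0.5  0.2 -0.5]
 shift [0.0764 0.0289 0.0934] rz -0.0
 shift if turned first [0.0765 0.0289 0.0934]
wrist block top 8577 (array([-1.1,  1.1]), array([51. , 99.7]), 89.9) z at y=+24,-24 0.1045 0.1042 slope x -0.0002
wrist knob 884 [-0.0098 -0.2065  0.1084]
 top 483 [-0.0098 -0.2096  0.1169] (array([  -9.4, -209.9]), array([19. , 18.4]), 90.0)
scene block top 333 (array([ 2.6, -0.3]), array([108.8,  50.7]), 0.3) z at y=+24,-24 0.1042 0.1044 slope x 0.0025
scene knob 76 [-0.0019 -0.2122  0.1035]
 top 23 [-0.0056 -0.2127  0.1168] (array([  -6.1, -212.4]), array([19.5, 17.3]), 23.4)
side block top 411 (array([-1.6, -0. ]), array([103.3,  55.4]), 0.8) z at y=+24,-24 0.1058 0.1072 slope x 0.0106
side knob 56 [-0.0123 -0.2053  0.1022]
 top 14 [-0.0123 -0.2058  0.1185] (array([ -11.6, -205.7]), array([15.5,  7.6]), 1.9)
```

Block set down level at vise (−1, +1) mm, top 0.1045. The knob is at vise (−9.7, −209.7) mm, 90.2 mm from the axis, as it should be. Next, turn the tool to 30° so the pads close along the mid-arc tangent, and plan the arc.

```bash
python3 -c "
from vs import *
k=w(-.0097,-.2097);go(k[0],k[1],.05,30)
a0=np.arctan2(.0097,.0897);th=np.radians(30);B=np.array([[np.cos(th),np.sin(th)],[np.sin(th),-np.cos(th)]])
A=np.linspace(a0,1.52,13);P=[B@w(-.09*np.sin(a),-.12-.09*np.cos(a)) for a in A];print(a0,np.diff(P,axis=0).round(4).tolist(), np.round(P[-1]-P[0],4))"
```

```text
t 11.15 tcp [ 0.4834 -0.002   0.1928] yaw -15.0 tilt [-0.  0. -1.] op 0.0596 F [ 0.2 -0.3 -0. ]
 shift [0.0731 0.1232 0.1427] rz -0.786
 shift if turned first [-0.0355  0.1388  0.1428]
0.10771965312426139 [[-0.0061, -0.0086], [-0.0051, -0.0093], [-0.0039, -0.0098], [-0.0028, -0.0102], [-0.0015, -0.0105], [-0.0003, -0.0106], [0.0009, -0.0105], [0.0022, -0.0104], [0.0034, -0.01], [0.0045, -0.0096], [0.0056, -0.009], [0.0066, -0.0082]] [ 0.0035 -0.1167]
```

send_rows(steps=[{"tx": 0,"ty": 0,"tz": 0,"rx": 0,"ry": 0,"rz": -0.131,"grip": 0.06},{"tx": 0,"ty": 0,"tz": 0,"rx": 0,"ry": 0,"rz": -0.131,"grip": 0.06},{"tx": 0,"ty": 0,"tz": 0,"rx": 0,"ry": 0,"rz": -0.131,"grip": 0.06},{"tx": 0,"ty": 0,"tz": 0,"rx": 0,"ry": 0,"rz": -0.131,"grip": 0.06},{"tx": 0,"ty": 0,"tz": 0,"rx": 0,"ry": 0,"rz": -0.131,"grip": 0.06},{"tx": 0,"ty": 0,"tz": 0,"rx": 0,"ry": 0,"rz": -0.131,"grip": 0.06},{"tx": -0.015,"ty": 0.03,"tz": 0.01,"rx": 0,"ry": 0,"rz": 0,"grip": 0.06},{"tx": -0.015,"ty": 0.04,"tz": 0.02,"rx": 0,"ry": 0,"rz": 0,"grip": 0.06}])

```text
time_s: 11.95
tool_pos: [0.4939, -0.0776, 0.1643]
eef_rot: [0.965, 0.261, 0.002, 0.001]
ft_force: [1.7, 0.0, 0.5]
opening: 0.0604
finger_force: 0.0
```

send_rows(steps=[{"tx": -0.005,"ty": 0.04,"tz": 0.02,"rx": 0,"ry": 0,"rz": 0,"grip": 0.06},{"tx": 0,"ty": 0.028,"tz": 0.02,"rx": 0,"ry": 0,"rz": 0,"grip": 0.06},{"tx": 0,"ty": 0,"tz": 0,"rx": 0,"ry": 0,"rz": 0,"grip": 0.06},{"tx": 0,"ty": 0,"tz": 0,"rx": 0,"ry": 0,"rz": 0,"grip": 0.06},{"tx": 0,"ty": 0,"tz": 0,"rx": 0,"ry": 0,"rz": 0,"grip": 0.06}])

```text
time_s: 12.45
tool_pos: [0.5217, -0.1388, 0.1232]
eef_rot: [0.966, 0.259, 0.0, -0.0]
ft_force: [-0.2, 0.1, 0.2]
opening: 0.06
finger_force: 0.0
```

```bash
python3 -c "
from vs import *
k=w(-.0097,-.2097);go(k[0],k[1],.05,30)
look('wrist')"
```

```text
t 12.45 tcp [ 0.5217 -0.1388  0.1232] yaw 30.0 tilt [ 0.  0. -1.] op 0.06 F [-0.2  0.1  0.2]
 shift [-0.0003  0.0012  0.0732] rz 0.0
 shift if turned first [-0.0003  0.0012  0.0732]
wrist block top 2642 (array([-33.2,  -9.9]), array([37.7, 31.3]), 0.7) z at y=+24,-24 0.1062 0.1034 slope x -0.0004
wrist knob 335 [-0.0036 -0.2074  0.1035]
 top 83 [-0.0094 -0.2107  0.1166] (array([  -8.6, -209.8]), array([17.4, 15.8]), 3.4)
```

Centred over the knob. Lower and grip.

send_rows(steps=[{"tx": 0,"ty": 0.001,"tz": 0.03,"rx": 0,"ry": 0,"rz": 0,"grip": 0.06},{"tx": 0,"ty": 0,"tz": 0.03,"rx": 0,"ry": 0,"rz": 0,"grip": 0.06},{"tx": 0,"ty": 0,"tz": 0.011,"rx": 0,"ry": 0,"rz": 0,"grip": 0.06},{"tx": 0,"ty": 0,"tz": 0,"rx": 0,"ry": 0,"rz": 0,"grip": 0.06},{"tx": 0,"ty": 0,"tz": 0,"rx": 0,"ry": 0,"rz": 0,"grip": 0.01},{"tx": 0,"ty": 0,"tz": 0,"rx": 0,"ry": 0,"rz": 0,"grip": 0.01},{"tx": 0,"ty": 0,"tz": 0,"rx": 0,"ry": 0,"rz": 0,"grip": 0.01},{"tx": 0,"ty": 0,"tz": 0,"rx": 0,"ry": 0,"rz": 0,"grip": 0.01}])

```text
time_s: 13.3
tool_pos: [0.5236, -0.1415, 0.054]
eef_rot: [0.966, 0.258, 0.001, 0.001]
ft_force: [-1.2, -0.8, 5.7]
opening: 0.0183
finger_force: 58.6
```

send_rows(steps=[{"tx": 0,"ty": 0,"tz": 0,"rx": 0,"ry": 0,"rz": 0,"grip": 0.01},{"tx": 0,"ty": 0,"tz": 0,"rx": 0,"ry": 0,"rz": 0,"grip": 0.01}])

```text
time_s: 13.5
tool_pos: [0.5236, -0.1416, 0.0539]
eef_rot: [0.966, 0.258, 0.001, 0.001]
ft_force: [-1.0, -1.6, 6.3]
opening: 0.018
finger_force: 58.7
```

send_rows(steps=[{"tx": -0.006,"ty": -0.0086,"tz": -0.001,"rx": 0,"ry": 0,"rz": 0,"grip": 0.01},{"tx": -0.005,"ty": -0.0093,"tz": 0,"rx": 0,"ry": 0,"rz": 0,"grip": 0.01},{"tx": -0.004,"ty": -0.0098,"tz": 0,"rx": 0,"ry": 0,"rz": 0,"grip": 0.01},{"tx": -0.003,"ty": -0.0102,"tz": 0,"rx": 0,"ry": 0,"rz": 0,"grip": 0.01},{"tx": -0.0015,"ty": -0.0105,"tz": 0,"rx": 0,"ry": 0,"rz": 0,"grip": 0.01},{"tx": -0.0003,"ty": -0.0106,"tz": 0,"rx": 0,"ry": 0,"rz": 0,"grip": 0.01},{"tx": 0.001,"ty": -0.0105,"tz": 0,"rx": 0,"ry": 0,"rz": 0,"grip": 0.01},{"tx": 0.002,"ty": -0.0104,"tz": 0,"rx": 0,"ry": 0,"rz": 0,"grip": 0.01}])

```text
time_s: 14.3
tool_pos: [0.4654, -0.0835, 0.0538]
eef_rot: [0.966, 0.258, -0.003, 0.003]
ft_force: [-7.3, -5.7, 5.6]
opening: 0.0185
finger_force: 61.9
```

```bash
python3 -c "
from vs import *
from rig import r
for a in (1.0,1.2,1.3,1.4,1.5,1.52):
  k=w(-.09*np.sin(a),-.12-.09*np.cos(a));print(a);go(k[0],k[1],.053,30)
print(r.get_state()['finger_force'])"
```

```text
1.0
t 14.3 tcp [ 0.4654 -0.0835  0.0538] yaw 29.9 tilt [-0.004 -0.007 -1.   ] op 0.0185 F [-7.3 -5.7  5.6]
 shift [0.0033 0.0014 0.0008] rz -0.001
 shift if turned first [0.0033 0.0014 0.0008]
1.2
t 14.3 tcp [ 0.4654 -0.0835  0.0538] yaw 29.9 tilt [-0.004 -0.007 -1.   ] op 0.0185 F [-7.3 -5.7  5.6]
 shift [ 0.0089 -0.0157  0.0007] rz -0.001
 shift if turned first [ 0.0089 -0.0157  0.0008]
1.3
t 14.3 tcp [ 0.4654 -0.0835  0.0538] yaw 29.9 tilt [-0.004 -0.007 -1.   ] op 0.0185 F [-7.3 -5.7  5.6]
 shift [ 0.0129 -0.0237  0.0007] rz -0.001
 shift if turned first [ 0.0129 -0.0237  0.0008]
1.4
t 14.3 tcp [ 0.4654 -0.0835  0.0538] yaw 29.9 tilt [-0.004 -0.007 -1.   ] op 0.0185 F [-7.3 -5.7  5.6]
 shift [ 0.0178 -0.0313  0.0006] rz -0.001
 shift if turned first [ 0.0178 -0.0313  0.0008]
1.5
t 14.3 tcp [ 0.4654 -0.0835  0.0538] yaw 29.9 tilt [-0.004 -0.007 -1.   ] op 0.0185 F [-7.3 -5.7  5.6]
 shift [ 0.0233 -0.0384  0.0005] rz -0.001
 shift if turned first [ 0.0233 -0.0384  0.0008]
1.52
t 14.3 tcp [ 0.4654 -0.0835  0.0538] yaw 29.9 tilt [-0.004 -0.007 -1.   ] op 0.0185 F [-7.3 -5.7  5.6]
 shift [ 0.0245 -0.0397  0.0005] rz -0.001
 shift if turned first [ 0.0245 -0.0397  0.0008]
61.85317397117615
```

send_rows(steps=[{"tx": 0.0034,"ty": -0.01,"tz": 0,"rx": 0,"ry": 0,"rz": 0,"grip": 0.01},{"tx": 0.0045,"ty": -0.0096,"tz": 0,"rx": 0,"ry": 0,"rz": 0,"grip": 0.01},{"tx": 0.0056,"ty": -0.009,"tz": 0,"rx": 0,"ry": 0,"rz": 0,"grip": 0.01},{"tx": 0.0066,"ty": -0.0082,"tz": 0,"rx": 0,"ry": 0,"rz": 0,"grip": 0.01},{"tx": 0,"ty": 0,"tz": 0,"rx": 0,"ry": 0,"rz": 0,"grip": 0.01},{"tx": 0,"ty": 0,"tz": 0,"rx": 0,"ry": 0,"rz": 0,"grip": 0.01},{"tx": 0,"ty": 0,"tz": 0,"rx": 0,"ry": 0,"rz": 0,"grip": 0.01}])

```text
time_s: 15.0
tool_pos: [0.4653, -0.04, 0.0537]
eef_rot: [0.966, 0.259, -0.002, 0.002]
ft_force: [-4.3, -6.4, 6.5]
opening: 0.0181
finger_force: 62.1
```

```bash
python3 -c "
from vs import *
k=w(-.09,-.12);go(k[0],k[1],.053,30)
from rig import r
s=r.get_state();print(vf(s['tool_pos']),s['finger_force'])
look('wrist');look('scene');look('side')"
```

```text
t 15.0 tcp [ 0.4653 -0.04    0.0537] yaw 30.0 tilt [-0.003 -0.005 -1.   ] op 0.0181 F [-4.3 -6.4  6.5]
 shift [ 0.0061 -0.0053  0.0007] rz 0.001
 shift if turned first [ 0.0061 -0.0053  0.0007]
[-0.09052377 -0.12806744  0.05372212] 62.07845091819763
wrist knob 2460 [-0.0883 -0.1239  0.1082]
 top 1268 [-0.0908 -0.1265  0.117 ] (array([ -90.9, -126.3]), array([18.9, 18.4]), 43.5)
scene block top 355 (array([1.4, 7.2]), array([ 50.7, 103.3]), 89.6) z at y=+24,-24 0.106 0.108 slope x -0.0156
scene knob 15 [-0.0812 -0.1239  0.0964]
 top 1 [-0.0829 -0.1228  0.1164] 
side block top 450 (array([-1.3,  7.6]), array([ 53.9, 102.2]), 88.5) z at y=+24,-24 0.107 0.1124 slope x 0.0116
side knob 6 [-0.0956 -0.121   0.0837]
 top 0
```

Lever is home: the knob reads 1.50 rad, and the block was pushed over to y ≈ +7 mm and raised on the moving-jaw side. Let go, rise, and go over the bar.

send_rows(steps=[{"tx": 0,"ty": 0,"tz": 0,"rx": 0,"ry": 0,"rz": 0,"grip": 0.055},{"tx": 0,"ty": 0,"tz": 0,"rx": 0,"ry": 0,"rz": 0,"grip": 0.055},{"tx": 0,"ty": 0,"tz": 0,"rx": 0,"ry": 0,"rz": 0,"grip": 0.055},{"tx": 0,"ty": 0,"tz": -0.02,"rx": 0,"ry": 0,"rz": 0,"grip": 0.055},{"tx": 0,"ty": 0,"tz": -0.04,"rx": 0,"ry": 0,"rz": 0,"grip": 0.055},{"tx": 0.01,"ty": -0.03,"tz": -0.04,"rx": 0,"ry": 0,"rz": 0,"grip": 0.055},{"tx": 0.021,"ty": -0.04,"tz": -0.015,"rx": 0,"ry": 0,"rz": 0,"grip": 0.055},{"tx": 0.021,"ty": -0.04,"tz": 0,"rx": 0,"ry": 0,"rz": 0,"grip": 0.055}])

```text
time_s: 15.95
tool_pos: [0.4596, 0.0842, 0.1712]
eef_rot: [0.966, 0.258, 0.004, 0.001]
ft_force: [1.0, -0.1, -1.2]
opening: 0.0552
finger_force: 0.0
```

send_rows(steps=[{"tx": 0.021,"ty": -0.04,"tz": 0,"rx": 0,"ry": 0,"rz": 0,"grip": 0.055},{"tx": 0.021,"ty": -0.04,"tz": 0,"rx": 0,"ry": 0,"rz": 0,"grip": 0.055},{"tx": 0.021,"ty": -0.04,"tz": 0,"rx": 0,"ry": 0,"rz": 0,"grip": 0.055},{"tx": 0.021,"ty": -0.04,"tz": 0,"rx": 0,"ry": 0,"rz": 0,"grip": 0.055},{"tx": 0.021,"ty": -0.04,"tz": 0,"rx": 0,"ry": 0,"rz": 0,"grip": 0.055},{"tx": 0.021,"ty": -0.033,"tz": 0,"rx": 0,"ry": 0,"rz": 0,"grip": 0.055},{"tx": 0.008,"ty": -0.015,"tz": 0,"rx": 0,"ry": 0,"rz": 0,"grip": 0.055},{"tx": 0,"ty": 0,"tz": 0,"rx": 0,"ry": 0,"rz": 0,"grip": 0.055}])

```text
time_s: 16.75
tool_pos: [0.4484, 0.3665, 0.1667]
eef_rot: [0.966, 0.26, -0.0, -0.0]
ft_force: [0.5, -0.5, -0.6]
opening: 0.0553
finger_force: 0.0
```

send_rows(steps=[{"tx": 0,"ty": 0,"tz": 0,"rx": 0,"ry": 0,"rz": 0,"grip": 0.055},{"tx": 0,"ty": 0,"tz": 0,"rx": 0,"ry": 0,"rz": 0,"grip": 0.055},{"tx": 0,"ty": 0,"tz": 0,"rx": 0,"ry": 0,"rz": 0,"grip": 0.055}])

```text
time_s: 17.05
tool_pos: [0.4492, 0.3632, 0.167]
eef_rot: [0.966, 0.258, -0.0, 0.0]
ft_force: [-0.2, 0.9, 0.2]
opening: 0.0549
finger_force: 0.0
```

```bash
python3 -c "
from vs import *
go(.442,.363,.034,30)
c=look('wrist');W=cloud(c);p=c['p'].astype(int)
m=(abs(W[...,2]-.114)<.005)&(np.hypot(W[...,0]-.442,W[...,1]-.363)<.035)&(p[...,0]>p[...,2]+40)
q=rect(W[m]);print(m.sum(),q,np.median(W[m],0));go(q[0][0]/1e3,q[0][1]/1e3,.034,30)
look('scene');look('side')
cv2.imwrite('pics/w10.png',c['p'][:,:,::-1])"
```

```text
t 17.05 tcp [0.4492 0.3632 0.167 ] yaw 29.9 tilt [-0. -0. -1.] op 0.0549 F [-0.2  0.9  0.2]
 shift [-0.0063 -0.0034  0.133 ] rz -0.003
 shift if turned first [-0.0064 -0.0034  0.133 ]
368 (array([441.8, 365.5]), array([29., 29.]), 34.3) [0.4445242  0.35771456 0.1132241 ]
t 17.1 tcp [0.4492 0.3634 0.1671] yaw 29.9 tilt [-0. -0. -1.] op 0.055 F [-0.4 -0.7 -0. ]
 shift [-0.0054 -0.0056  0.1331] rz -0.003
 shift if turned first [-0.0054 -0.0056  0.1331]
scene block top 357 (array([1.9, 7.7]), array([ 52. , 105.1]), 89.6) z at y=+24,-24 0.1057 0.1082 slope x -0.019
scene knob 65 [-0.0831 -0.128   0.103 ]
 top 19 [-0.0869 -0.1274  0.1167] (array([ -88.4, -127.9]), array([16.4, 15.7]), 8.0)
side block top 294 (array([7.2, 7.3]), array([54.5, 85.6]), 89.8) z at y=+24,-24 0.1075 0.1132 slope x -0.0127
side knob 49 [-0.0951 -0.122   0.104 ]
 top 14 [-0.0931 -0.1233  0.1191] (array([ -93.2, -124.3]), array([ 9.6, 14.9]), 23.8)
```

View pics/w10.png

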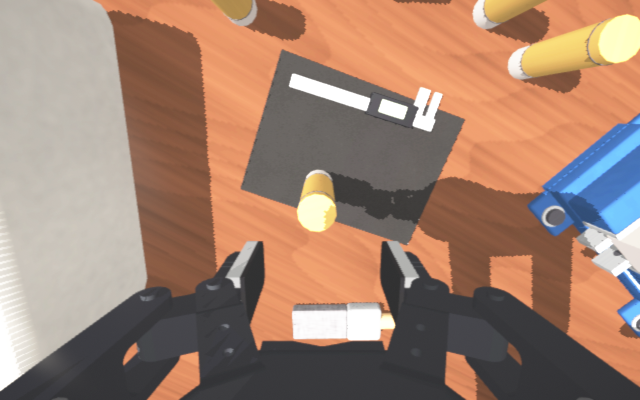

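The bar stands on the mat at world (0.442, 0.3655), disc centre (317,212), with its sides clear; the caliper is at (365,100) and the brush at (340,322). Descend and grip.

send_rows(steps=[{"tx": -0.0055,"ty": -0.0055,"tz": 0,"rx": 0,"ry": 0,"rz": 0,"grip": 0.06},{"tx": 0,"ty": 0,"tz": 0.02,"rx": 0,"ry": 0,"rz": 0,"grip": 0.06},{"tx": 0,"ty": 0,"tz": 0.035,"rx": 0,"ry": 0,"rz": 0,"grip": 0.06},{"tx": 0,"ty": 0,"tz": 0.035,"rx": 0,"ry": 0,"rz": 0,"grip": 0.06},{"tx": 0,"ty": 0,"tz": 0.03,"rx": 0,"ry": 0,"rz": 0,"grip": 0.06},{"tx": 0,"ty": 0,"tz": 0.013,"rx": 0,"ry": 0,"rz": 0,"grip": 0.06},{"tx": 0,"ty": 0,"tz": 0,"rx": 0,"ry": 0,"rz": 0,"grip": 0.06},{"tx": 0,"ty": 0,"tz": 0,"rx": 0,"ry": 0,"rz": 0,"grip": 0.06}])

```text
time_s: 18.0
tool_pos: [0.4422, 0.3673, 0.0352]
eef_rot: [0.966, 0.258, 0.001, -0.0]
ft_force: [-0.6, 0.1, 1.0]
opening: 0.0598
finger_force: 0.0
```

```bash
python3 -c "
from vs import *
go(.4418,.3655,.034,30)"
```

```text
t 18.0 tcp [0.4422 0.3673 0.0352] yaw 30.0 tilt [ 0.001  0.001 -1.   ] op 0.0598 F [-0.6  0.1  1. ]
 shift [-0.0012  0.0014  0.0012] rz -0.001
 shift if turned first [-0.0012  0.0014  0.0012]
```

send_rows(steps=[{"tx": 0,"ty": 0,"tz": 0,"rx": 0,"ry": 0,"rz": 0,"grip": 0.015},{"tx": 0,"ty": 0,"tz": 0,"rx": 0,"ry": 0,"rz": 0,"grip": 0.015},{"tx": 0,"ty": 0,"tz": 0,"rx": 0,"ry": 0,"rz": 0,"grip": 0.015},{"tx": 0,"ty": 0,"tz": 0,"rx": 0,"ry": 0,"rz": 0,"grip": 0.015},{"tx": 0,"ty": 0,"tz": 0,"rx": 0,"ry": 0,"rz": 0,"grip": 0.015},{"tx": 0,"ty": 0,"tz": 0,"rx": 0,"ry": 0,"rz": 0,"grip": 0.015}])

```text
time_s: 18.6
tool_pos: [0.4435, 0.3672, 0.0363]
eef_rot: [0.966, 0.259, 0.002, -0.0]
ft_force: [1.3, -2.2, 6.9]
opening: 0.029
finger_force: 58.5
```

```bash
python3 -c "
from vs import *
k=w(0,-.005);go(k[0],k[1],.034,30)"
```

```text
t 18.6 tcp [0.4435 0.3672 0.0363] yaw 30.0 tilt [ 0.004  0.001 -1.   ] op 0.029 F [ 1.3 -2.2  6.9]
 shift [-0.0335  0.3408  0.0025] rz -0.001
 shift if turned first [-0.0337  0.3408  0.0023]
```

send_rows(steps=[{"tx": 0,"ty": 0,"tz": -0.02,"rx": 0,"ry": 0,"rz": 0,"grip": 0.015},{"tx": 0,"ty": 0,"tz": -0.04,"rx": 0,"ry": 0,"rz": 0,"grip": 0.015},{"tx": 0,"ty": 0,"tz": -0.04,"rx": 0,"ry": 0,"rz": 0,"grip": 0.015},{"tx": -0.003,"ty": 0.025,"tz": -0.035,"rx": 0,"ry": 0,"rz": 0,"grip": 0.015},{"tx": -0.004,"ty": 0.035,"tz": -0.015,"rx": 0,"ry": 0,"rz": 0,"grip": 0.015},{"tx": -0.004,"ty": 0.04,"tz": 0,"rx": 0,"ry": 0,"rz": 0,"grip": 0.015},{"tx": -0.004,"ty": 0.04,"tz": 0,"rx": 0,"ry": 0,"rz": 0,"grip": 0.015},{"tx": -0.004,"ty": 0.04,"tz": 0,"rx": 0,"ry": 0,"rz": 0,"grip": 0.015}])

```text
time_s: 19.4
tool_pos: [0.5138, 0.1999, 0.1827]
eef_rot: [0.966, 0.259, -0.001, -0.0]
ft_force: [-0.2, 1.2, -4.8]
opening: 0.0284
finger_force: 59.8
```

send_rows(steps=[{"tx": -0.004,"ty": 0.04,"tz": 0,"rx": 0,"ry": 0,"rz": 0,"grip": 0.015},{"tx": -0.004,"ty": 0.04,"tz": 0,"rx": 0,"ry": 0,"rz": 0,"grip": 0.015},{"tx": -0.004,"ty": 0.035,"tz": 0,"rx": 0,"ry": 0,"rz": 0,"grip": 0.015},{"tx": -0.003,"ty": 0.03,"tz": 0,"rx": 0,"ry": 0,"rz": 0,"grip": 0.015},{"tx": 0,"ty": 0.015,"tz": 0,"rx": 0,"ry": 0,"rz": 0,"grip": 0.015},{"tx": 0,"ty": 0,"tz": 0,"rx": 0,"ry": 0,"rz": 0,"grip": 0.015},{"tx": 0,"ty": 0,"tz": 0,"rx": 0,"ry": 0,"rz": 0,"grip": 0.015},{"tx": 0,"ty": 0,"tz": 0,"rx": 0,"ry": 0,"rz": 0,"grip": 0.015}])

```text
time_s: 20.2
tool_pos: [0.5808, 0.0567, 0.1834]
eef_rot: [0.966, 0.259, -0.001, -0.001]
ft_force: [0.5, 0.2, -4.1]
opening: 0.029
finger_force: 59.8
```

```bash
python3 -c "
from vs import *
k=w(0,-.005);go(k[0],k[1],.141,30)
c=look('wrist');W=cloud(c);np.savez('w11',**c)
from rig import r
s=r.get_state();L=(W-s['tool_pos'])@R.from_quat(s['eef_rot']).as_matrix();p=c['p'].astype(int)
m=(np.hypot(L[...,0],L[...,1])<.05)&(W[...,2]>.13)&(L[...,2]>-.03);print(m.sum(),np.percentile(W[m][:,2],[0,1,5,20]))
for lo in np.arange(.14,.22,.01):
  k=m&(abs(W[...,2]-lo)<.005)
  if k.sum()>20: print(round(lo,3),k.sum(),L[k].min(0).round(4),L[k].max(0).round(4))
look('scene');look('side')"
```

```text
t 20.2 tcp [0.5808 0.0567 0.1834] yaw 30.0 tilt [-0.002  0.001 -1.   ] op 0.029 F [ 0.5  0.2 -4.1]
 shift [0.0027 0.0033 0.0424] rz 0.0
 shift if turned first [0.0027 0.0032 0.0424]
wrist block top 6659 (array([-1.5,  8.6]), array([ 49.6, 100.5]), 89.5) z at y=+24,-24 0.106 0.1096 slope x -0.0001
wrist knob 2 [-0.0877 -0.1178  0.1057]
 top 0  
1440 [0.15079531 0.15246982 0.15662867 0.17013785]
0.15 49 [ 0.001  -0.0141  0.0287] [0.0119 0.0137 0.0328]
0.16 159 [-0.001  -0.0148  0.0187] [0.012  0.0139 0.0286]
0.17 189 [-0.0001 -0.0149  0.0087] [0.0123 0.0143 0.0186]
0.18 204 [-0.0008 -0.0152 -0.0014] [0.0122 0.0137 0.0086]
0.19 252 [-0.0014 -0.0155 -0.0114] [ 0.0124  0.0136 -0.0014]
0.2 292 [-0.001  -0.0155 -0.0213] [ 0.0122  0.0134 -0.0114]
0.21 295 [-0.0004 -0.0155 -0.03  ] [ 0.0126  0.0131 -0.0214]
scene block top 354 (array([2.4, 6.7]), array([ 51.7, 106.9]), 89.2) z at y=+24,-24 0.1059 0.1086 slope x -0.0148
scene knob 67 [-0.0828 -0.1288  0.1024]
 top 18 [-0.085  -0.1281  0.1173] (array([ -84.9, -129.7]), array([16.6, 11.9]), 50.8)
side block top 447 (array([-1.3,  7.3]), array([ 54.9, 102.1]), 88.8) z at y=+24,-24 0.1072 0.1126 slope x 0.0079
side knob 73 [-0.0937 -0.1225  0.1053]
 top 25 [-0.0933 -0.1251  0.1193] (array([ -92.8, -125.8]), array([16. , 18.3]), 25.9)
```

send_rows(steps=[{"tx": 0.003,"ty": 0.003,"tz": 0.01,"rx": 0,"ry": 0,"rz": 0,"grip": 0.015},{"tx": 0,"ty": 0,"tz": 0.02,"rx": 0,"ry": 0,"rz": 0,"grip": 0.015},{"tx": 0,"ty": 0,"tz": 0.009,"rx": 0,"ry": 0,"rz": 0,"grip": 0.015},{"tx": 0,"ty": 0,"tz": 0,"rx": 0,"ry": 0,"rz": 0,"grip": 0.015},{"tx": 0,"ty": 0,"tz": 0,"rx": 0,"ry": 0,"rz": 0,"grip": 0.015}])

```text
time_s: 20.85
tool_pos: [0.5858, 0.0542, 0.1448]
eef_rot: [0.966, 0.258, -0.0, -0.0]
ft_force: [0.8, -0.1, -4.7]
opening: 0.0284
finger_force: 60.0
```

send_rows(steps=[{"tx": 0,"ty": 0,"tz": 0.003,"rx": 0,"ry": 0,"rz": 0,"grip": 0.015},{"tx": 0,"ty": 0,"tz": 0.002,"rx": 0,"ry": 0,"rz": 0,"grip": 0.015},{"tx": 0,"ty": 0,"tz": 0,"rx": 0,"ry": 0,"rz": 0,"grip": 0.015}])

```text
time_s: 21.15
tool_pos: [0.5865, 0.0538, 0.1407]
eef_rot: [0.966, 0.258, 0.001, 0.0]
ft_force: [-0.3, -0.8, -4.8]
opening: 0.0289
finger_force: 60.3
```

send_rows(steps=[{"tx": 0,"ty": 0,"tz": 0.002,"rx": 0,"ry": 0,"rz": 0,"grip": 0.015},{"tx": 0,"ty": 0,"tz": 0,"rx": 0,"ry": 0,"rz": 0,"grip": 0.015},{"tx": 0,"ty": 0,"tz": 0,"rx": 0,"ry": 0,"rz": 0,"grip": 0.015}])

```text
time_s: 21.45
tool_pos: [0.5865, 0.0535, 0.1388]
eef_rot: [0.966, 0.258, 0.001, 0.001]
ft_force: [-0.0, -2.1, -1.6]
opening: 0.0287
finger_force: 60.5
```

send_rows(steps=[{"tx": 0,"ty": 0,"tz": 0.003,"rx": 0,"ry": 0,"rz": 0,"grip": 0.015},{"tx": 0,"ty": 0,"tz": 0,"rx": 0,"ry": 0,"rz": 0,"grip": 0.015},{"tx": 0,"ty": 0,"tz": 0,"rx": 0,"ry": 0,"rz": 0,"grip": 0.015}])

```text
time_s: 21.75
tool_pos: [0.5869, 0.0532, 0.1373]
eef_rot: [0.966, 0.259, 0.001, 0.001]
ft_force: [-2.0, -3.2, 5.1]
opening: 0.0287
finger_force: 60.9
```

send_rows(steps=[{"tx": 0,"ty": 0,"tz": 0.003,"rx": 0,"ry": 0,"rz": 0,"grip": 0.015},{"tx": 0,"ty": 0,"tz": 0,"rx": 0,"ry": 0,"rz": 0,"grip": 0.015},{"tx": 0,"ty": 0,"tz": 0,"rx": 0,"ry": 0,"rz": 0,"grip": 0.015}])

```text
time_s: 22.05
tool_pos: [0.588, 0.0531, 0.137]
eef_rot: [0.966, 0.259, 0.002, 0.001]
ft_force: [-3.8, -3.5, 13.5]
opening: 0.0288
finger_force: 60.8
```

send_rows(steps=[{"tx": 0,"ty": 0,"tz": 0.002,"rx": 0,"ry": 0,"rz": 0,"grip": 0.015},{"tx": 0,"ty": 0,"tz": 0,"rx": 0,"ry": 0,"rz": 0,"grip": 0.015},{"tx": 0,"ty": 0,"tz": -0.01,"rx": 0,"ry": 0,"rz": 0,"grip": 0.015},{"tx": 0,"ty": 0,"tz": -0.01,"rx": 0,"ry": 0,"rz": 0,"grip": 0.015},{"tx": 0,"ty": 0,"tz": -0.01,"rx": 0,"ry": 0,"rz": 0,"grip": 0.015},{"tx": 0,"ty": 0,"tz": 0,"rx": 0,"ry": 0,"rz": 0,"grip": 0.015},{"tx": 0,"ty": 0,"tz": 0,"rx": 0,"ry": 0,"rz": 0,"grip": 0.015}])

```text
time_s: 22.75
tool_pos: [0.5857, 0.0542, 0.1596]
eef_rot: [0.966, 0.258, -0.0, -0.0]
ft_force: [-0.4, -0.1, -5.7]
opening: 0.0285
finger_force: 59.4
```

```bash
python3 -c "
from vs import *
k=w(0,.0074);go(k[0],k[1],.139,30)
look('wrist');look('scene')"
```

```text
t 22.75 tcp [0.5857 0.0542 0.1596] yaw 30.0 tilt [-0.  0. -1.] op 0.0285 F [-0.4 -0.1 -5.7]
 shift [ 0.0084 -0.0101  0.0206] rz -0.001
 shift if turned first [ 0.0084 -0.0101  0.0206]
wrist block top 7032 (array([-1.4,  6. ]), array([ 50.4, 100.3]), 89.5) z at y=+24,-24 0.1043 0.1046 slope x 0.0002
scene block top 280 (array([1.1, 4.6]), array([ 50.6, 103.2]), 89.7) z at y=+24,-24 0.1045 0.1043 slope x -0.01
scene knob 66 [-0.0831 -0.1287  0.1026]
 top 18 [-0.0863 -0.1287  0.1166] (array([ -87.2, -129.6]), array([16.3, 15.7]), 20.2)
```

Block reads level at 0.1045 again after the first tap. Now the middle.

send_rows(steps=[{"tx": 0.0085,"ty": -0.01,"tz": 0,"rx": 0,"ry": 0,"rz": 0,"grip": 0.015},{"tx": 0,"ty": 0,"tz": 0.01,"rx": 0,"ry": 0,"rz": 0,"grip": 0.015},{"tx": 0,"ty": 0,"tz": 0.008,"rx": 0,"ry": 0,"rz": 0,"grip": 0.015},{"tx": 0,"ty": 0,"tz": 0.003,"rx": 0,"ry": 0,"rz": 0,"grip": 0.015},{"tx": 0,"ty": 0,"tz": 0.003,"rx": 0,"ry": 0,"rz": 0,"grip": 0.015},{"tx": 0,"ty": 0,"tz": 0.003,"rx": 0,"ry": 0,"rz": 0,"grip": 0.015},{"tx": 0,"ty": 0,"tz": 0.002,"rx": 0,"ry": 0,"rz": 0,"grip": 0.015},{"tx": 0,"ty": 0,"tz": 0,"rx": 0,"ry": 0,"rz": 0,"grip": 0.015}])

```text
time_s: 23.65
tool_pos: [0.5885, 0.0677, 0.1371]
eef_rot: [0.966, 0.258, -0.0, -0.001]
ft_force: [-10.3, 1.3, 17.6]
opening: 0.0286
finger_force: 62.0
```

send_rows(steps=[{"tx": 0,"ty": 0,"tz": 0.001,"rx": 0,"ry": 0,"rz": 0,"grip": 0.015},{"tx": 0,"ty": 0,"tz": 0,"rx": 0,"ry": 0,"rz": 0,"grip": 0.015}])

```text
time_s: 23.85
tool_pos: [0.5886, 0.0677, 0.137]
eef_rot: [0.966, 0.258, 0.0, -0.001]
ft_force: [-11.0, 1.2, 22.7]
opening: 0.0287
finger_force: 62.2
```

send_rows(steps=[{"tx": 0,"ty": 0,"tz": -0.01,"rx": 0,"ry": 0,"rz": 0,"grip": 0.015},{"tx": 0,"ty": 0,"tz": -0.02,"rx": 0,"ry": 0,"rz": 0,"grip": 0.015},{"tx": 0,"ty": 0,"tz": -0.03,"rx": 0,"ry": 0,"rz": 0,"grip": 0.015},{"tx": 0,"ty": 0,"tz": 0,"rx": 0,"ry": 0,"rz": 0,"grip": 0.015},{"tx": 0,"ty": 0,"tz": 0,"rx": 0,"ry": 0,"rz": 0,"grip": 0.015}])

```text
time_s: 24.35
tool_pos: [0.5889, 0.0667, 0.19]
eef_rot: [0.966, 0.258, 0.001, 0.0]
ft_force: [0.2, -0.9, -5.3]
opening: 0.0287
finger_force: 60.1
```

```bash
python3 -c "
from vs import *
go(.442,.3655,.0365,30)
look('wrist');look('scene');look('side')"
```

```text
t 24.35 tcp [0.5889 0.0667 0.19  ] yaw 29.9 tilt [ 0.002 -0.    -1.   ] op 0.0287 F [ 0.2 -0.9 -5.3]
 shift [ 0.0216 -0.3324  0.1532] rz -0.001
 shift if turned first [ 0.0222 -0.3322  0.1535]
wrist block top 5184 (array([-1.3,  6. ]), array([ 50.5, 100.2]), 89.6) z at y=+24,-24 0.1043 0.1045 slope x 0.0
wrist knob 5 [-0.0879 -0.1172  0.0954]
 top 0  
scene block top 342 (array([1.6, 4.6]), array([ 50.8, 104.7]), 89.3) z at y=+24,-24 0.1041 0.1042 slope x -0.0082
scene knob 68 [-0.0835 -0.1287  0.1015]
 top 15 [-0.0868 -0.1282  0.1169] (array([ -86.9, -128.2]), array([14.2, 13.2]), 70.9)
side block top 415 (array([-1.5,  4.9]), array([ 54.6, 101.8]), 89.8) z at y=+24,-24 0.1057 0.1077 slope x 0.0049
side knob 73 [-0.0938 -0.1225  0.1049]
 top 23 [-0.0925 -0.1262  0.1189] (array([ -92.2, -126.9]), array([15.7, 18.1]), 25.7)
```

Seated flat. Take the bar back to the mat.

send_rows(steps=[{"tx": 0,"ty": -0.02,"tz": 0,"rx": 0,"ry": 0,"rz": 0,"grip": 0.015},{"tx": 0.002,"ty": -0.035,"tz": 0,"rx": 0,"ry": 0,"rz": 0,"grip": 0.015},{"tx": 0.003,"ty": -0.04,"tz": 0,"rx": 0,"ry": 0,"rz": 0,"grip": 0.015},{"tx": 0.003,"ty": -0.04,"tz": 0,"rx": 0,"ry": 0,"rz": 0,"grip": 0.015},{"tx": 0.003,"ty": -0.04,"tz": 0,"rx": 0,"ry": 0,"rz": 0,"grip": 0.015},{"tx": 0.003,"ty": -0.04,"tz": 0,"rx": 0,"ry": 0,"rz": 0,"grip": 0.015},{"tx": 0.003,"ty": -0.04,"tz": 0,"rx": 0,"ry": 0,"rz": 0,"grip": 0.015},{"tx": 0.003,"ty": -0.037,"tz": 0,"rx": 0,"ry": 0,"rz": 0,"grip": 0.015}])

```text
time_s: 25.3
tool_pos: [0.4573, 0.3315, 0.1885]
eef_rot: [0.966, 0.259, -0.001, -0.0]
ft_force: [0.2, -0.3, -5.1]
opening: 0.0288
finger_force: 60.1
```

send_rows(steps=[{"tx": 0.002,"ty": -0.025,"tz": 0,"rx": 0,"ry": 0,"rz": 0,"grip": 0.015},{"tx": 0,"ty": -0.015,"tz": 0.02,"rx": 0,"ry": 0,"rz": 0,"grip": 0.015},{"tx": 0,"ty": 0,"tz": 0.04,"rx": 0,"ry": 0,"rz": 0,"grip": 0.015},{"tx": 0,"ty": 0,"tz": 0.04,"rx": 0,"ry": 0,"rz": 0,"grip": 0.015},{"tx": 0,"ty": 0,"tz": 0.03,"rx": 0,"ry": 0,"rz": 0,"grip": 0.015},{"tx": 0,"ty": 0,"tz": 0.013,"rx": 0,"ry": 0,"rz": 0,"grip": 0.015},{"tx": 0,"ty": 0,"tz": 0,"rx": 0,"ry": 0,"rz": 0,"grip": 0.015},{"tx": 0,"ty": 0,"tz": 0,"rx": 0,"ry": 0,"rz": 0,"grip": 0.015}])

```text
time_s: 26.1
tool_pos: [0.4422, 0.3663, 0.048]
eef_rot: [0.966, 0.258, 0.001, -0.0]
ft_force: [-0.3, 0.2, -4.8]
opening: 0.0287
finger_force: 60.4
```

```bash
python3 -c "
from vs import *
go(.442,.3655,.0365,30)"
```

```text
t 26.1 tcp [0.4422 0.3663 0.048 ] yaw 30.0 tilt [ 0.001  0.001 -1.   ] op 0.0287 F [-0.3  0.2 -4.8]
 shift [-0.0006  0.0006  0.0115] rz -0.001
 shift if turned first [-0.0006  0.0005  0.0115]
```

send_rows(steps=[{"tx": 0,"ty": 0,"tz": 0.006,"rx": 0,"ry": 0,"rz": 0,"grip": 0.015},{"tx": 0,"ty": 0,"tz": 0.004,"rx": 0,"ry": 0,"rz": 0,"grip": 0.015},{"tx": 0,"ty": 0,"tz": 0.002,"rx": 0,"ry": 0,"rz": 0,"grip": 0.015},{"tx": 0,"ty": 0,"tz": 0,"rx": 0,"ry": 0,"rz": 0,"grip": 0.015},{"tx": 0,"ty": 0,"tz": 0,"rx": 0,"ry": 0,"rz": 0,"grip": 0.015}])

```text
time_s: 26.6
tool_pos: [0.4423, 0.366, 0.0362]
eef_rot: [0.966, 0.258, 0.001, -0.0]
ft_force: [-1.2, -0.3, -0.5]
opening: 0.0288
finger_force: 60.9
```

Contact with the mat (about 4 N carried). Let go and rise.

send_rows(steps=[{"tx": 0,"ty": 0,"tz": 0.0005,"rx": 0,"ry": 0,"rz": 0,"grip": 0.06},{"tx": 0,"ty": 0,"tz": 0,"rx": 0,"ry": 0,"rz": 0,"grip": 0.06},{"tx": 0,"ty": 0,"tz": 0,"rx": 0,"ry": 0,"rz": 0,"grip": 0.06},{"tx": 0,"ty": 0,"tz": 0,"rx": 0,"ry": 0,"rz": 0,"grip": 0.06},{"tx": 0,"ty": 0,"tz": -0.02,"rx": 0,"ry": 0,"rz": 0,"grip": 0.06},{"tx": 0,"ty": 0,"tz": -0.04,"rx": 0,"ry": 0,"rz": 0,"grip": 0.06},{"tx": 0,"ty": 0,"tz": -0.05,"rx": 0,"ry": 0,"rz": 0,"grip": 0.06},{"tx": 0,"ty": 0,"tz": -0.05,"rx": 0,"ry": 0,"rz": 0,"grip": 0.06}])

```text
time_s: 27.4
tool_pos: [0.4409, 0.3652, 0.1955]
eef_rot: [0.966, 0.258, -0.001, 0.0]
ft_force: [1.2, 1.0, -0.0]
opening: 0.06
finger_force: 0.0
```

send_rows(steps=[{"tx": -0.03,"ty": 0,"tz": -0.02,"rx": 0,"ry": 0,"rz": 0,"grip": 0.06},{"tx": 0,"ty": 0,"tz": 0,"rx": 0,"ry": 0,"rz": 0,"grip": 0.06},{"tx": 0,"ty": 0,"tz": 0,"rx": 0,"ry": 0,"rz": 0,"grip": 0.06},{"tx": 0,"ty": 0,"tz": 0,"rx": 0,"ry": 0,"rz": 0,"grip": 0.06},{"tx": 0,"ty": 0,"tz": 0,"rx": 0,"ry": 0,"rz": 0,"grip": 0.06}])

```text
time_s: 27.9
tool_pos: [0.415, 0.3501, 0.2124]
eef_rot: [0.966, 0.258, -0.002, 0.001]
ft_force: [0.7, -0.7, -0.7]
opening: 0.0596
finger_force: 0.0
```

```bash
python3 -c "
from vs import *
go(.442,.3655,.0365,30)
c=shot('wrist');W=cloud(c);p=c['p'].astype(int)
m=(np.hypot(W[...,0]-.442,W[...,1]-.366)<.04)&(p[...,0]>p[...,2]+40)&(W[...,2]>.03)
for z in (.05,.07,.09,.114):
  k=m&(abs(W[...,2]-z)<.005)
  if k.sum()>5: print(z,k.sum(),rect(W[k]),np.median(W[k],0).round(4))
look('scene');look('side','pics/end.png')"
```

```text
t 27.9 tcp [0.415  0.3501 0.2124] yaw 29.9 tilt [-0.003 -0.002 -1.   ] op 0.0596 F [ 0.7 -0.7 -0.7]
 shift [3.170e-02 1.000e-04 1.758e-01] rz -0.001
 shift if turned first [0.0311 0.0002 0.1759]
0.05 20 (array([447.8, 370.1]), array([ 7. , 25.2]), 27.8) [0.4502 0.3728 0.0507]
0.07 20 (array([448.1, 368.7]), array([ 7.7, 26.1]), 22.1) [0.4496 0.3733 0.0681]
0.09 18 (array([450.2, 369.8]), array([ 2.7, 17.8]), 23.0) [0.4512 0.3706 0.0904]
0.114 904 (array([438.2, 364.8]), array([29., 29.]), 83.7) [0.4383 0.3649 0.1134]
scene block top 339 (array([2.2, 4.7]), array([ 50.7, 105.5]), 89.9) z at y=+24,-24 0.104 0.1042 slope x -0.0039
scene knob 64 [-0.0836 -0.1281  0.1035]
 top 14 [-0.0883 -0.127   0.1173] (array([ -88.6, -126.8]), array([13.3, 12.2]), 64.1)
side block top 414 (array([-1.4,  5.4]), array([ 53.6, 101.1]), 88.8) z at y=+24,-24 0.1058 0.1077 slope x 0.007
```

View pics/end.png

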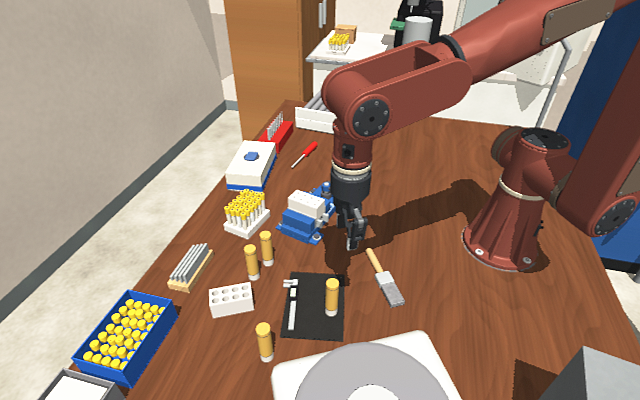

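The picture shows the bar upright on the mat at (331,297), the block flat in the clamped vise at (308,203), and the bystanders in place. Hand in.

```bash
python3 -c "
from rig import workorder
print(workorder.sign_off())"
```

```text
the job is handed in; nothing more can be done
None
```

The job is handed in, with no pass or fail returned: the block is clamped and measures flat on the parallels, the lever is home, and the bar stands upright on the mat, finished at about 28 s.

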